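# Change the abrasive sleeves on the sole-edge spindle

## Robot

A 6-joint arm with a two-finger parallel gripper is mounted at the origin on the work surface. World frame = base frame: x ahead of the robot, y to its left, z up, the work surface at z = 0. Lengths are in mm, angles in rad, forces in N, time in s.
With the tool pointing down it reaches from about 350 to 775 mm from the base axis. Payload 7.3 kg.
Tool frame: the origin (TCP) lies midway between the tips of the shut fingers; the grasp point (between the pads) lies 19 mm behind it (bot.grip_depth is the distance from the TCP to the grasp point, in mm); z points along the fingers, x is the direction in which the jaws open and shut, and the axes are right-handed (so a half turn about z gives the same grasp; the last joint's range is limited). The gripper opens to 92 mm and grips with 3 to 60 N. Pads are 19 mm wide; open, the fingers measure 130 mm over their backs; the gripper's body (75 mm by 190 mm) begins 47 mm behind the grasp point.
Start: joints at [-0.146, 0.342, 1.524, -0, 1.275, -0.146], TCP at [525.019, 0.019, 226.741] pointing down, gripper open.
Joint ranges: [-2.53, 2.53], [-0.77, 2.02], [0.04, 2.7], [-1, 4.14], [0.28, 2.66], [-3.11, 3.11]. Speed limits (rad/s): [2.57, 2.57, 3.14, 3.14, 3.14, 3.14].

## Interface

Orientations are given as [roll, pitch, yaw] about the fixed x, y, z axes, in that order (R = Rz(yaw) Ry(pitch) Rx(roll)).
In Python, from plant import bot gives the robot as it stands. The module is installed in compiled form; this text tells all that it offers.
- The arm moves only by the shell command python3 -m inch 'ROWS'. ROWS is JSON, a list that holds one entry, the list of rows, each a list of 7 numbers: the shift along the tool's x, y, z each as a share of 0.2 m, from -1 to 1, then the turn, a rotation vector about the tool's x, y, z each as a share of 45 degrees, from -1 to 1, then the closure, from -1 (fully open) to 1 (shut), so that 0 is half open. A call has exactly 10 rows; each row is the pose to reach, as a shift and turn from the pose commanded when the call began, along the tool's axes at that moment; what a row does not reach only later rows make up. A row lasts 1/8 s, in which the tool goes at most 62.5 mm and 10.7 degrees, less where a joint would pass 70% of its speed; a pose out of reach is approached as far as the arm can. A call with a number of a shift or a turn outside -1 to 1 is refused whole. A call with a gripper value outside its range is refused whole. The fingers move at their own pace and stop on an object; the grip force is fixed at half the most. Time passes only in rows, so rows that repeat a pose let the fingers close, or fill a call up. It gives the time, the measured TCP pose, the force and the opening at its end, in the units of the state.
- bot.get_obs(): the state, without advancing time (a new reading comes with each control period).
- bot.capture(name): name is "scene" or "side" or "wrist"; returns the picture (420x560x3 uint8, red, green, blue); there is no depth.
- bot.camera_params(name): a dict with "fx", "fy", "cx", "cy" (pixels), "k1" (the pictures are not rectified: a ray, as slopes to the right and down, at radius r is drawn at 1 + k1 r^2 times it, then the intrinsics apply), "R" (3x3) and "t" (3): a world point X has camera coordinates R X + t; the wrist camera has in their place "T_tool_cam" (4x4, takes a point from camera to tool coordinates, whose origin is the TCP and whose axes are the tool frame's). Camera axes: x right, y down, z forward; pixel columns grow to the right and rows downward; lengths in mm; the calibration is good to about 2 mm. A picture is of the moment at which its call begins: read the wrist's pose just before it. camera_params takes no time and is no camera call.
- bot.close_job(): hands the job in, once; it reports no verdict.
The state is a dict: "time": time; "joint_positions": joint angles; "dq": joint speeds; "tau": joint torques, N m; "tool_pos": TCP position; "tcp_rot": TCP orientation; "contact_force": force on the tool from outside, world axes, zero at the start; "moment": the same for the moment, N m; "grip_width": finger opening in mm.
Only numpy, scipy, OpenCV 4.12 (cv2) and the standard library are available. Lean on these libraries where they do the work, as an engineer would, in place of code of your own. Each camera call takes 0.05 s, during which the arm holds its last target.

## Task

Change the sleeves on the sole-edge spindle: swing the yellow keeper arm open, draw every worn dark sleeve off the arbor and put it in the blue scrap bin, then lay every fresh orange sleeve in the V-groove and push it gently along and onto the arbor until they are all packed fully home against the shoulder by the motor and each other, with no gaps. Finally swing the keeper fully shut again; do not ram the shoulder, and leave the jar, brush, hammer, last and mug where they are.

Things in the scene. Friction and masses are not known exactly. Their poses are not given: they have to be found in the camera images.
- spindle: Spindle fixture, fixed to the bench: green base 80 mm wide, grey motor at its +y end (90 mm diameter, from y = 140 mm on), steel V-groove (y = -120 to +110 mm) under a bare arbor. Origin on the bench below the groove; y runs along the groove towards the motor, z up. Arbor and groove share one axis, at x = 0, 60 mm above the bench.
- shoulder: Steel disc 50 mm in diameter at the motor end of the arbor: the stop. Origin at the centre of the face that the sleeves rest against, on the arbor axis; axes as the fixture's, so the arbor runs 145 mm from here towards -y. The first sleeve home has its centre 22 mm from this face, the next 66, the third 110 mm.
- arbor_tip (a point): Free end of the arbor (16 mm diameter, fixed; 3 mm play all round inside a sleeve), on its axis, 145 mm from the shoulder face.
- groove_load (a point): On the groove axis 190 mm from the shoulder, beyond the arbor's tip. A sleeve centred here lies in the V clear of the arbor and can be lifted out or slid along. The 45-degree walls hold a sleeve coaxial with the arbor when one of its flats faces up; their top edges are 16 mm below the axis and 23 to 29 mm to either side, so its sides above that can be gripped.
- keeper (a joint): Yellow keeper arm swinging level about a post beside the groove. 0 = shut: it lies across the groove just beyond the arbor's tip and no sleeve can pass; 1.57 = parallel to the groove, out of the way; at most 1.9 rad. Opens counter-clockwise seen from above, away from the motor. Stays where left; about 1 N at the handle moves it. Arm 14 mm wide, 12 thick, at the arbor's height.
- keeper_grip (a point): Keeper's handle: upright black pin 16 mm in diameter on the arm's end, 90 mm from the hinge axis. The point is on its axis, 34 mm above the arm's mid-plane; the pin's top is 18 mm higher (112 mm above the bench), the arm's top face 28 mm lower.
- keeper_hinge (a point): On the keeper's upright hinge axis, at the arm's mid-height.
- scrap_bin: Blue open scrap bin, fixed, 150 (x) by 210 (y) by 50 mm high, walls and floor about 4 mm. Origin at the centre of its underside.
- fresh1_center (a point): Fresh sleeve: rigid square sleeve with bevelled corners, 44 by 44 mm across and 44 mm long, with a 22 mm square bore right through it, 0.11 to 0.23 kg. The point is its centre; its y axis is the bore axis (it may be rolled about it; both ends alike). White core with orange faces. At the start it lies on a flat in a shallow grey tray (floor 4 mm, rim 14 mm above the bench). May be absent.
- fresh2_center (a point): Fresh sleeve: rigid square sleeve with bevelled corners, 44 by 44 mm across and 44 mm long, with a 22 mm square bore right through it, 0.11 to 0.23 kg. The point is its centre; its y axis is the bore axis (it may be rolled about it; both ends alike). White core with orange faces. At the start it lies on a flat in a shallow grey tray (floor 4 mm, rim 14 mm above the bench). May be absent.
- fresh3_center (a point): Fresh sleeve: rigid square sleeve with bevelled corners, 44 by 44 mm across and 44 mm long, with a 22 mm square bore right through it, 0.11 to 0.23 kg. The point is its centre; its y axis is the bore axis (it may be rolled about it; both ends alike). White core with orange faces. At the start it lies on a flat in a shallow grey tray (floor 4 mm, rim 14 mm above the bench). May be absent.
- worn1_center (a point): Worn sleeve: rigid square sleeve with bevelled corners, 44 by 44 mm across and 44 mm long, with a 22 mm square bore right through it, 0.11 to 0.23 kg. The point is its centre; its y axis is the bore axis (it may be rolled about it; both ends alike). All dark grey and black. At the start it is on the arbor, in the groove, by the motor. May be absent.
- worn2_center (a point): Worn sleeve: rigid square sleeve with bevelled corners, 44 by 44 mm across and 44 mm long, with a 22 mm square bore right through it, 0.11 to 0.23 kg. The point is its centre; its y axis is the bore axis (it may be rolled about it; both ends alike). All dark grey and black. At the start it is on the arbor, in the groove, by the motor. May be absent.
- glue_jar: Glue jar, 64 mm diameter, 75 mm high, not part of the job. Origin under its middle.
- brush: Brush 170 mm long lying on the bench between bin and tray, not part of the job. Origin under its middle.
- hammer: Hammer 260 mm long lying beyond the fixture, not part of the job.
- shoe_last: Wooden shoe last about 210 mm long, 94 mm high, not part of the job.
- mug: White mug, 85 mm high, not part of the job.
There are look-alikes about, which are no part of the job. Leave any green or red look-alike of the part that bears fresh3_center alone.

How it is judged (in metres and radians):
On the way, in this order (a step that is already met when the one before it is completed fails the run):
1. the keeper arm is swung well open (more than 1.1 rad) (value of joint keeper above 1.1 rad), for 0.2 s.
2. every worn sleeve lies in the scrap bin (x of worn1_center in the frame of scrap_bin between -0.072 and 0.072 m and y of worn1_center in the frame of scrap_bin between -0.102 and 0.102 m and z of worn1_center in the frame of scrap_bin between 0 and 0.08 m and x of worn2_center in the frame of scrap_bin between -0.072 and 0.072 m and y of worn2_center in the frame of scrap_bin between -0.102 and 0.102 m and z of worn2_center in the frame of scrap_bin between 0 and 0.08 m), for 0.2 s.
3. every fresh sleeve is on the arbor, the row packed against the shoulder (x of fresh1_center in the frame of shoulder between -0.004 and 0.004 m and z of fresh1_center in the frame of shoulder between -0.004 and 0.004 m and (y of fresh1_center in the frame of shoulder between -0.025 and -0.019 m or y of fresh1_center in the frame of shoulder between -0.07 and -0.063 m or y of fresh1_center in the frame of shoulder between -0.115 and -0.107 m) and x of fresh2_center in the frame of shoulder between -0.004 and 0.004 m and z of fresh2_center in the frame of shoulder between -0.004 and 0.004 m and (y of fresh2_center in the frame of shoulder between -0.025 and -0.019 m or y of fresh2_center in the frame of shoulder between -0.07 and -0.063 m or y of fresh2_center in the frame of shoulder between -0.115 and -0.107 m) and x of fresh3_center in the frame of shoulder between -0.004 and 0.004 m and z of fresh3_center in the frame of shoulder between -0.004 and 0.004 m and (y of fresh3_center in the frame of shoulder between -0.025 and -0.019 m or y of fresh3_center in the frame of shoulder between -0.07 and -0.063 m or y of fresh3_center in the frame of shoulder between -0.115 and -0.107 m) and (y of fresh1_center in the frame of shoulder between -0.025 and -0.019 m or y of fresh2_center in the frame of shoulder between -0.025 and -0.019 m or y of fresh3_center in the frame of shoulder between -0.025 and -0.019 m) and (y of fresh1_center in the frame of shoulder between -0.07 and -0.063 m or y of fresh2_center in the frame of shoulder between -0.07 and -0.063 m or y of fresh3_center in the frame of shoulder between -0.07 and -0.063 m)), for 0.2 s.
At the end, for the whole second after the job is handed in: Every fresh sleeve is on the arbor, within 4 mm of its axis, at rest, the row packed against the shoulder (centres 22, 66 and 110 mm from it, to about 3, 4 and 5 mm); every worn sleeve is in the scrap bin, at rest; the keeper is shut (below 0.12 rad) (all of step 2 and all of step 3 and linear speed of each of fresh1, fresh2, fresh3, worn1, worn2 below 0.02 m/s and value of joint keeper below 0.12 rad); the robot touches nothing.
It fails at once if the shoulder is rammed (more than 45 N) (contact force between shoulder and anything else above 45 N).
It fails at once if the jar, brush, hammer, last or mug is moved more than 30 mm (distance of any of glue_jar, brush, hammer, shoe_last, mug from where it was at the start of the episode above 0.03 m).
Of fresh1, fresh2, fresh3 only 2 to 3 are there at a start; the rules pass over those that are not, and their reading is None.
Of worn1, worn2 only 1 to 2 are there at a start; the rules pass over those that are not, and their reading is None.
At some moment in a run one of fresh1, fresh2, fresh3 may be knocked a few centimetres aside while the robot is not near it.
It also fails if it takes over 210 s, if anything falls off the work surface, if the arm or the gripper's body presses on something with over 40 N, if the wrist force passes 120 N, or if a joint passes its speed limit or range.

## Working session

There is one attempt and no reset: what is moved stays moved. The work goes in short steps, Python scripts to look and compute and a shell command to move; the robot and the scene stay as the last step left them, time stands still between calls to the robot, and variables do not carry over. Pictures are saved under pics/ and viewed, and the job is handed in when it is done.

```bash
mkdir -p pics; ls; cat > h.py <<'E'
from plant import bot
import numpy as np, cv2
from scipy.spatial.transform import Rotation as Ro
def snap(n,f): 
    im=bot.capture(n); cv2.imwrite('pics/'+f,im[:,:,::-1]); return im
def crop(src,dst,x0,y0,x1,y1,s):
    im=cv2.imread('pics/'+src)[y0:y1,x0:x1]; cv2.imwrite('pics/'+dst,cv2.resize(im,None,fx=s,fy=s,interpolation=cv2.INTER_CUBIC))
def cam(n,obs=None):
    p=bot.camera_params(n)
    if 'R' in p: return p,np.array(p['R']),np.array(p['t'])
    o=obs or bot.get_obs(); T=np.eye(4); T[:3,:3]=Ro.from_euler('xyz',o['tcp_rot']).as_matrix(); T[:3,3]=o['tool_pos']
    M=np.linalg.inv(T@np.array(p['T_tool_cam'])); return p,M[:3,:3],M[:3,3]
def ray(n,u,v,obs=None):
    p,R,t=cam(n,obs)
    d=np.array([(u-p['cx'])/p['fx'],(v-p['cy'])/p['fy']]); x=d.copy()
    for _ in range(20): x=d/(1+p['k1']*(x@x))
    return -R.T@t, R.T@np.array([x[0],x[1],1])
def onz(n,u,v,z,obs=None):
    c,d=ray(n,u,v,obs); return c+d*(z-c[2])/d[2]
def proj(n,X,obs=None):
    p,R,t=cam(n,obs); c=R@np.array(X)+t; s=c[:2]/c[2]; s=s*(1+p['k1']*(s@s)); return s*[p['fx'],p['fy']]+[p['cx'],p['cy']]
E
python3 - <<'E'
from h import *
o=bot.get_obs();print(o)
for n in('scene','side','wrist'):
    snap(n,n+'0.png'); print(n,bot.camera_params(n))
E
```

```text
pics
{'time': 0.0, 'joint_positions': array([-1.46002875e-01,  3.42733038e-01,  1.52504040e+00, -1.55149299e-05,
        1.27539004e+00, -1.46010332e-01]), 'dq': array([-0.00060595, -0.0005701 , -0.0003638 , -0.00089415,  0.00231961,
       -0.00154712]), 'tau': array([ 7.61924657e-04, -4.31245601e+01, -2.44219762e+01,  7.17750052e-02,
        5.59406646e-02, -1.04314388e-04]), 'tool_pos': array([5.24583532e+02, 7.72187118e-02, 2.26031451e+02]), 'tcp_rot': array([-3.14137879e+00,  1.55626889e-03,  1.21522307e-05]), 'contact_force': array([-0.12481642, -0.15514933,  0.3213578 ]), 'moment': array([-0.01764383,  0.01671571,  0.01000082]), 'grip_width': 92.15880613301404}
scene {'fx': 433.560960672057, 'fy': 433.560960672057, 'cx': 278.32812099751857, 'cy': 204.86045390441768, 'k1': -0.061041096828030356, 'R': array([[-8.42613469e-01,  5.38518839e-01,  4.11527001e-05],
       [ 3.16117326e-01,  4.94686559e-01, -8.09540020e-01],
       [-4.35972909e-01, -6.82116316e-01, -5.87064693e-01]]), 't': array([ 465.24592151, -102.77152225, 1443.99921919])}
side {'fx': 400.11258068868136, 'fy': 400.11258068868136, 'cx': 271.2349082873652, 'cy': 207.33159076470324, 'k1': -0.09028109095333112, 'R': array([[ 0.95623137, -0.29203087, -0.0184267 ],
       [-0.23022906, -0.71200985, -0.66335251],
       [ 0.18059942,  0.63856084, -0.74808014]]), 't': array([-511.23057736,  171.27421627, 1320.15116123])}
wrist {'fx': 333.4450577613861, 'fy': 333.4450577613861, 'cx': 278.98516539275323, 'cy': 211.01670174982095, 'k1': 0.00670300549702604, 'T_tool_cam': array([[ 9.99999867e-01,  6.40981933e-05, -5.12017304e-04,
        -1.04746679e-01],
       [ 6.37487855e-05,  9.69307784e-01,  2.45850392e-01,
        -6.49774897e+01],
       [ 5.12060924e-04, -2.45850392e-01,  9.69307651e-01,
        -1.58601858e+02],
       [ 0.00000000e+00,  0.00000000e+00,  0.00000000e+00,
         1.00000000e+00]])}
```

View pics/scene0.png

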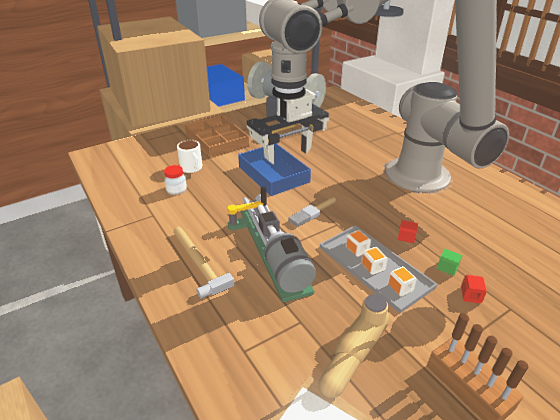

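View pics/side0.png

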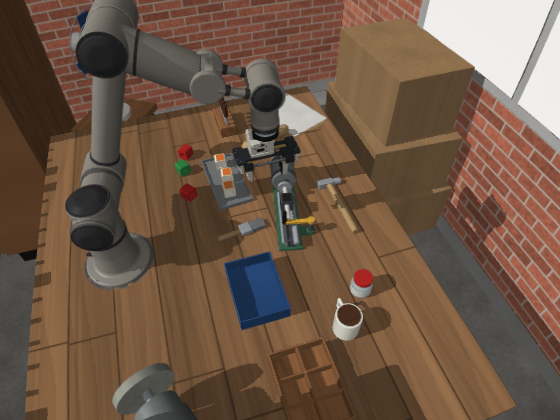

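View pics/wrist0.png

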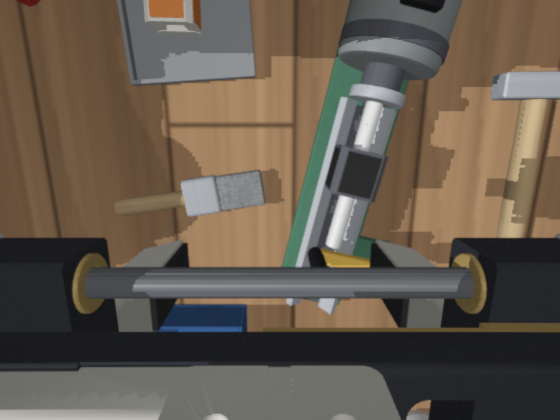

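```bash
python3 - <<'E'
from h import *
crop('scene0.png','c1.png',215,170,335,310,5)
crop('side0.png','c2.png',190,130,340,260,5)
crop('scene0.png','c3.png',310,210,500,320,4)
E
```

```text
(no output)
```

View pics/c1.png

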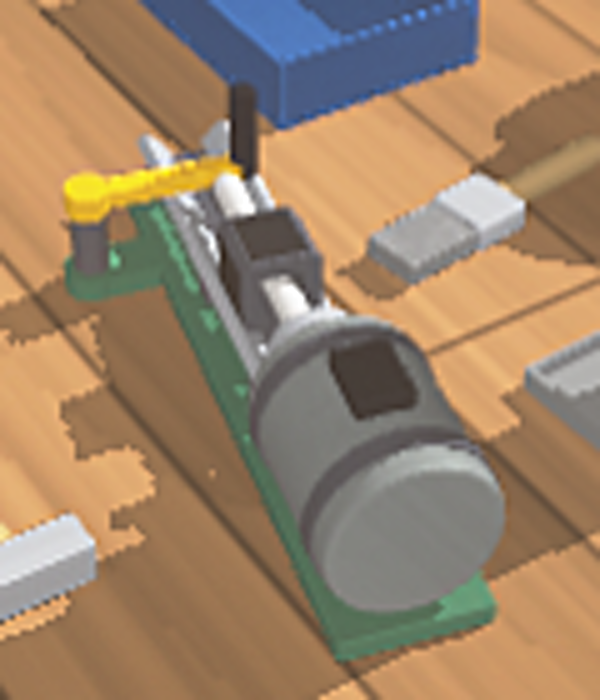

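View pics/c2.png

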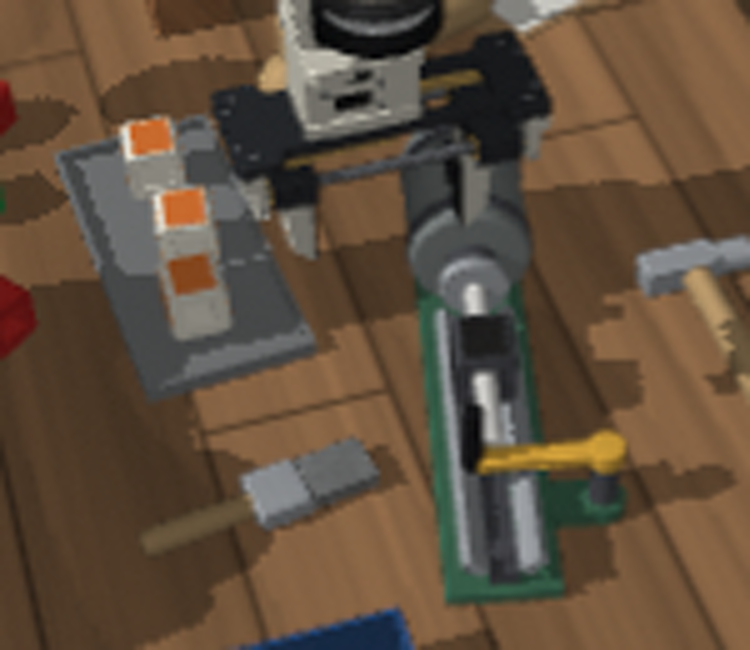

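View pics/c3.png

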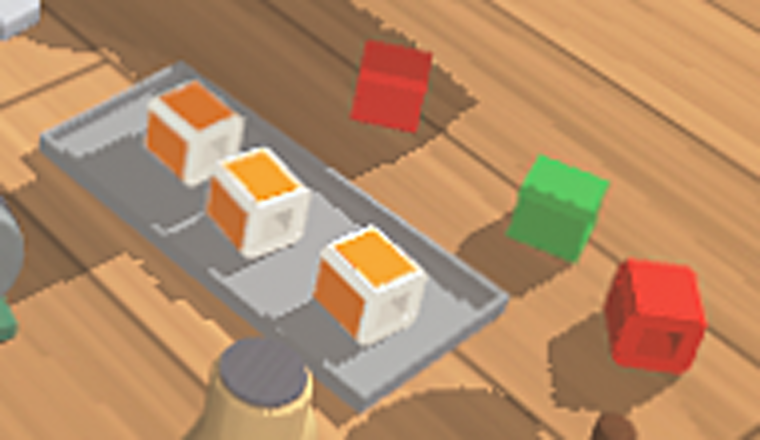

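```bash
python3 - <<'E'
from h import *
crop('wrist0.png','c4.png',260,0,460,315,2.6)
crop('wrist0.png','c4.png',270,60,430,315,2.35)
crop('side0.png','c5.png',265,175,325,255,7)
E
```

```text
(no output)
```

View pics/c4.png

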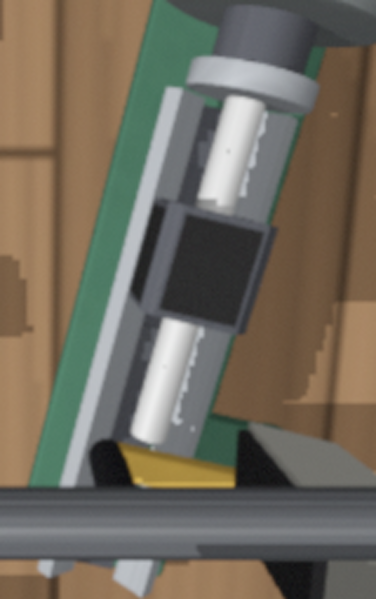

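View pics/c5.png

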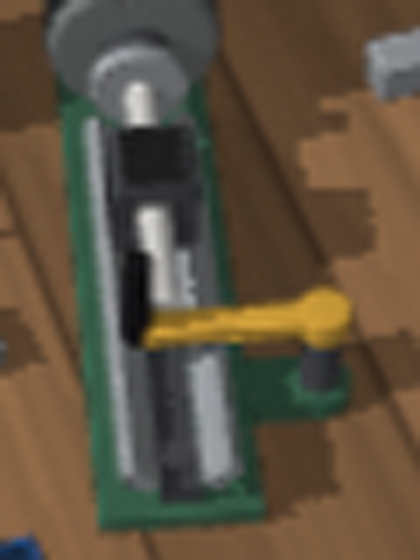

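```bash
python3 - <<'E'
from h import *
w=lambda a,b,z:onz('wrist',270+a/2.35,60+b/2.35,z)
a=w(245,98,66);b=w(150,442,62);print('shoulder,tip',a,b,np.linalg.norm((a-b)[:2]),np.degrees(np.arctan2(*(a-b)[:2][::-1])))
for q in [(172,205),(270,228),(245,330),(158,316)]: print('sleeve',w(*q,82))
s=lambda a,b,z:onz('side',265+a/7,175+b/7,z)
print('side shoulder',s(138,88,66),'tip?',s(158,300,68),'base corners',s(100,525,0),s(262,515,0),'hinge cap',s(322,305,67),'pin top',s(137,258,112), 'arm/pin', s(145,325,66))
c=lambda a,b,z:onz('scene',215+a/5,170+b/5,z)
print('scene hinge cap',c(88,188,67),'pin top',c(243,90,112),'arm near pin',c(235,165,66))
S=lambda a,b,z:onz('scene',310+a/4,210+b/4,z)
# fresh top orange face centers z=48
print('fresh', S(195,107,48),S(262,175,48),S(375,257,48))
T=lambda a,b,z:onz('side',190+a/5,130+b/5,z)
print('fresh side',T(150,135,48),T(185,208,48),T(193,272,48))
for q in [(283,60),(478,0),(475,62)]:print('bin',c(*q,50))
for q in [(225,272),(270,254),(289,308),(242,326)]:print('bin side',onz('side',*q,50))
print('tray', T(60,157,14),T(155,395,14),T(315,345,14), S(45,140,14),S(180,65,14),S(508,298,14),S(360,405,14))
E
```

```text
shoulder,tip [610.88468579  86.75858185  66.        ] [580.57934275 -56.08290922  62.        ] 146.02090736679938 78.02170545362226
sleeve [581.61225545  47.01715526  82.        ]
sleeve [619.46964304  38.34333082  82.        ]
sleeve [612.73557298  -1.57808942  82.        ]
sleeve [578.14927738   4.05306809  82.        ]
side shoulder [611.09627846  80.87519658  66.        ] tip? [575.23235119 -58.17672546  68.        ] base corners [ 523.45389689 -128.51484234    0.        ] [ 598.84579072 -146.59027037    0.        ] hinge cap [648.87820893 -84.34361426  67.        ] pin top [561.790246  -66.0357919 112.       ] arm/pin [565.00044716 -69.38681839  66.        ]
scene hinge cap [647.64950907 -81.41518403  67.        ] pin top [561.20584196 -59.93084155 112.        ] arm near pin [568.59811927 -57.97417053  66.        ]
fresh [423.30076674 180.92707266  48.        ] [431.42763559 252.1897701   48.        ] [424.47957126 340.32910971  48.        ]
fresh side [426.78377284 337.19861547  48.        ] [434.7042934  246.26481372  48.        ] [425.17217395 177.17015505  48.        ]
bin [ 477.11285851 -155.23725896   50.        ]
bin [ 336.46812675 -148.11169861   50.        ]
bin [380.39738556 -90.84301276  50.        ]
bin side [ 329.3639137 -190.5894617   50.       ]
bin side [ 480.1256473  -168.27278556   50.        ]
bin side [ 477.40261488 -364.34396978   50.        ]
bin side [ 335.33867564 -377.56038169   50.        ]
tray [356.00324437 373.38279241  14.        ] [375.40916195  97.67371108  14.        ] [498.25232449 109.38308037  14.        ] [498.41433848 124.54241364  14.        ] [372.26672766 112.37883297  14.        ] [352.81368566 387.15543253  14.        ] [485.76536648 397.14075477  14.        ]
```

```bash
cat >> h.py <<'E'
def plan(*ts):
    """targets (x,y,z,yawdeg) -> shares"""
    o=bot.get_obs(); R0=Ro.from_euler('xyz',o['tcp_rot'])
    print('now',o['time'].round(2) if hasattr(o['time'],'round') else o['time'],np.round(o['tool_pos'],1),np.round(np.degrees(o['tcp_rot']),1),'F',np.round(o['contact_force'],1),'w',round(o['grip_width'],1))
    for x,y,z,yw in ts:
        d=R0.inv().apply(np.array([x,y,z])-o['tool_pos'])/200
        r=(R0.inv()*Ro.from_euler('xyz',[180,0,yw],degrees=True)).as_rotvec(degrees=True)/45
        print([round(float(v),3) for v in d]+[round(float(v),3) for v in r])
E
python3 - <<'E'
from h import *
plan((561.5,-63,210,-44))
E
python3 -m inch 2>&1 | head -5
```

```text
now 0.15 [5.247e+02 1.000e-01 2.262e+02] [-1.8e+02  1.0e-01  0.0e+00] F [ 0.2 -1.1  0.2] w 91.9
[0.184, 0.315, 0.081, 0.0, 0.001, 0.978]
invalid input
```

```bash
python3 -m inch '[[[0.18,0.31,0.08,0,0,0.98,0.13],[0.18,0.31,0.08,0,0,0.98,0.13],[0.18,0.31,0.08,0,0,0.98,0.13],[0.18,0.31,0.08,0,0,0.98,0.13],[0.18,0.31,0.08,0,0,0.98,0.13],[0.18,0.31,0.08,0,0,0.98,0.13],[0.18,0.31,0.08,0,0,0.98,0.13],[0.18,0.31,0.08,0,0,0.98,0.13],[0.18,0.31,0.08,0,0,0.98,0.13],[0.18,0.31,0.08,0,0,0.98,0.13]]]'
python3 - <<'E'
from h import *
plan((561.5,-63,200,-88))
E
```

```text
time: 1.4
tool_pos: [561.0, -62.0, 210.7]
tcp_rot: [-3.142, -0.0, -0.769]
contact_force: [-1.1, -0.0, 0.2]
grip_width: 39.8
now 1.4 [561.  -62.  210.7] [-180.    -0.   -44.1] F [-1.1 -0.   0.2] w 39.8
[0.005, 0.002, 0.054, -0.0, -0.0, 0.976]
```

```bash
python3 -m inch '[[[0,0,0.05,0,0,0.98,0.13],[0,0,0.05,0,0,0.98,0.13],[0,0,0.05,0,0,0.98,0.13],[0,0,0.05,0,0,0.98,0.13],[0,0,0.05,0,0,0.98,0.13],[0,0,0.05,0,0,0.98,0.13],[0,0,0.05,0,0,0.98,0.13],[0,0,0.05,0,0,0.98,0.13],[0,0,0.05,0,0,0.98,0.13],[0,0,0.05,0,0,0.98,0.13]]]'
python3 - <<'E'
from h import *
snap('wrist','w1.png');snap('side','s1.png')
crop('side','x.png',0,0,1,1,1) if 0 else None
crop('s1.png','s1c.png',230,150,350,270,5)
for P in [(561.5,-63,112),(648.3,-83,67),(611,86,60),(579.7,-56,60)]: print(proj('wrist',P),proj('side',P))
E
```

```text
time: 2.65
tool_pos: [561.0, -62.0, 200.7]
tcp_rot: [-3.142, -0.0, -1.539]
contact_force: [0.3, -0.7, -0.7]
grip_width: 39.9
[279.40501136 213.9246006 ] [284.1932356  211.20474826]
[306.63757325 100.26121892] [310.69498098 218.3185145 ]
[111.23292492 139.04915433] [284.23156281 187.77553832]
[272.24743911 179.59635499] [288.59755213 218.60470983]
```

View pics/w1.png

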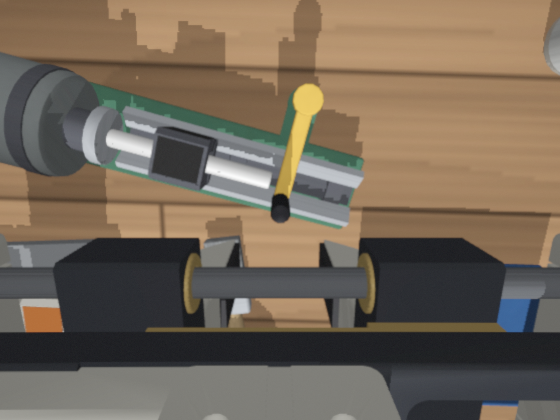

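View pics/s1c.png

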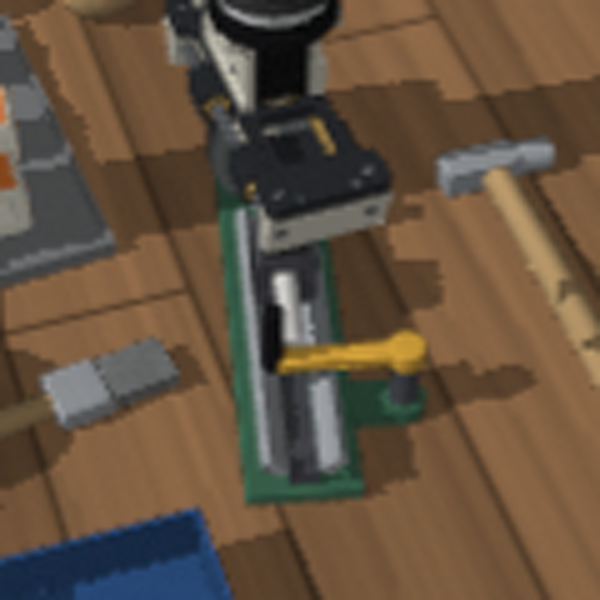

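```bash
python3 - <<'E'
from h import *
crop('w1.png','w1c.png',60,70,380,240,2.5)
E
```

```text
(no output)
```

View pics/w1c.png

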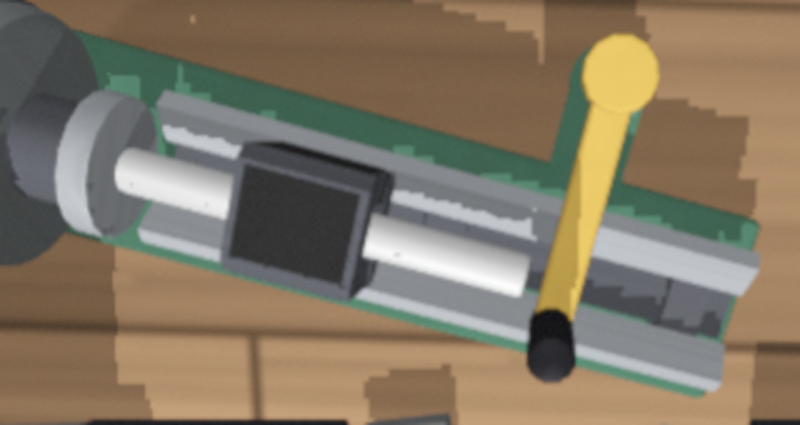

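```bash
python3 - <<'E'
from h import *
w=lambda a,b,z:onz('wrist',60+a/2.5,70+b/2.5,z)
print('pin',w(551,360,112),'hinge',w(621,74,67),'shoulder',w(122,168,60),w(122,168,66),'tip',w(523,274,60), 'tiptop', w(527,258,66))
print('disc rim top',w(105,92,60),w(95,235,60))
print('arbor mid', w(445,252,68),w(178,182,68))
print('sleeve', [w(a,b,82).round(1) for a,b in [(240,168),(365,190),(348,290),(224,262)]])
print('groove end',w(757,262,44),w(721,385,44))
E
```

```text
pin [561.46427978 -63.76481643 112.        ] hinge [648.86854754 -84.44024682  67.        ] shoulder [612.51792523  87.97355609  60.        ] [612.80067563  84.99453047  66.        ] tip [579.60972723 -53.24480679  60.        ] tiptop [586.28385635 -54.66639897  66.        ]
disc rim top [637.82355468  91.3402913   60.        ] [588.76405057  99.79811096  60.        ]
arbor mid [587.75585724 -25.98255848  68.        ] [608.82799934  65.3470659   68.        ]
sleeve [array([614.8,  38.9,  82. ]), array([609.1,  -1.5,  82. ]), array([575.8,   5. ,  82. ]), array([583.9,  46. ,  82. ])]
groove end [ 584.47254013 -141.53388749   44.        ] [ 535.48048954 -131.91308292   44.        ]
```

```bash
python3 - <<'E'
from h import *
plan((561.4,-64,77,-103.1))
E
```

```text
now 2.75 [561.  -61.9 200.7] [-180.     0.   -88.2] F [ 0.6 -0.1 -0.1] w 39.7
[0.01, -0.002, 0.619, -0.0, 0.0, 0.331]
```

Rotate first, then descend straight over the pin.

```bash
python3 -m inch '[[[0.01,0,0.1,0,0,0.33,0.13],[0.01,0,0.15,0,0,0.33,0.13],[0.01,0,0.2,0,0,0.33,0.13],[0.01,0,0.3,0,0,0.33,0.13],[0.01,0,0.4,0,0,0.33,0.13],[0.01,0,0.5,0,0,0.33,0.13],[0.01,0,0.55,0,0,0.33,0.13],[0.01,0,0.6,0,0,0.33,0.13],[0.01,0,0.62,0,0,0.33,0.13],[0.01,0,0.62,0,0,0.33,0.13]]]'
python3 - <<'E'
from h import *
snap('side','s2.png');crop('s2.png','s2c.png',230,150,350,270,5)
H=np.array([648.9,-84.4])
T=[]
for th in range(11,45,11):
    a=np.radians(166.9+th); T.append((*(H+90*np.array([np.cos(a),np.sin(a)])),77,-103.1+th))
plan(*T)
E
```

```text
time: 4.0
tool_pos: [561.2, -64.0, 76.8]
tcp_rot: [-3.141, -0.0, -1.798]
contact_force: [-0.0, 0.3, 0.6]
grip_width: 40.2
now 4.05 [561.4 -64.   77.1] [-180.    0. -103.] F [-0.1  0.8 -0.3] w 39.8
[0.086, -0.008, 0.001, -0.001, -0.0, -0.243]
[0.169, -0.032, 0.001, -0.001, -0.0, -0.488]
[0.245, -0.072, 0.001, -0.001, -0.0, -0.732]
[0.313, -0.125, 0.001, -0.001, -0.0, -0.976]
```

View pics/s2c.png

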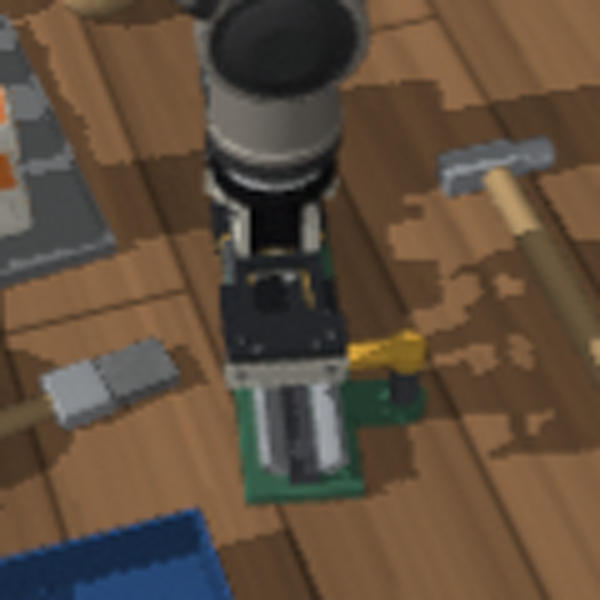

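```bash
python3 -m inch '[[[0.043,-0.002,0,0,0,-0.12,0.13],[0.086,-0.008,0,0,0,-0.24,0.13],[0.128,-0.018,0,0,0,-0.37,0.13],[0.169,-0.032,0,0,0,-0.49,0.13],[0.208,-0.05,0,0,0,-0.61,0.13],[0.245,-0.072,0,0,0,-0.73,0.13],[0.28,-0.097,0,0,0,-0.85,0.13],[0.313,-0.125,0,0,0,-0.98,0.13],[0.313,-0.125,0,0,0,-0.98,0.13],[0.313,-0.125,0,0,0,-0.98,0.13]]]'
python3 - <<'E'
from h import *
snap('side','s3.png');crop('s3.png','s3c.png',230,150,350,270,5)
H=np.array([648.9,-84.4])
T=[]
for th in range(55,89,11):
    a=np.radians(166.9+th); T.append((*(H+90*np.array([np.cos(a),np.sin(a)])),77,-103.1+th))
plan(*T)
E
```

```text
time: 5.3
tool_pos: [571.3, -130.5, 77.0]
tcp_rot: [-3.141, -0.0, -1.031]
contact_force: [-0.7, 0.4, 0.6]
grip_width: 40.1
now 5.35 [ 571.2 -130.4   76.9] [-180.   -0.  -59.] F [-0.5  1.  -1. ] w 40.1
[0.088, -0.009, -0.0, -0.0, -0.0, -0.243]
[0.171, -0.034, -0.0, -0.0, -0.0, -0.487]
[0.247, -0.073, -0.0, -0.0, -0.0, -0.732]
[0.315, -0.127, -0.0, -0.0, -0.0, -0.976]
```

View pics/s3c.png

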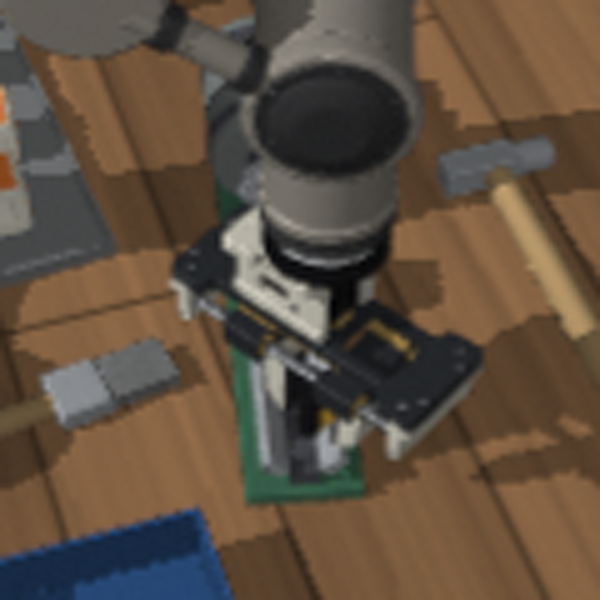

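```bash
python3 -m inch '[[[0.043,-0.002,0,0,0,-0.12,0.13],[0.086,-0.008,0,0,0,-0.24,0.13],[0.128,-0.018,0,0,0,-0.37,0.13],[0.169,-0.032,0,0,0,-0.49,0.13],[0.208,-0.05,0,0,0,-0.61,0.13],[0.245,-0.072,0,0,0,-0.73,0.13],[0.28,-0.097,0,0,0,-0.85,0.13],[0.313,-0.125,0,0,0,-0.98,0.13],[0.313,-0.125,0,0,0,-0.98,0.13],[0.313,-0.125,0,0,0,-0.98,0.13]]]'
python3 - <<'E'
from h import *
H=np.array([648.9,-84.4])
T=[]
for th in (94,100,104):
    a=np.radians(166.9+th); T.append((*(H+90*np.array([np.cos(a),np.sin(a)])),77,-103.1+th))
plan(*T)
E
```

```text
time: 6.6
tool_pos: [624.7, -171.0, 76.7]
tcp_rot: [-3.142, 0.0, -0.261]
contact_force: [-0.3, 1.1, 0.5]
grip_width: 39.7
now 6.6 [ 624.7 -171.    76.7] [-180.    0.  -15.] F [-0.3  1.1  0.5] w 39.7
[0.051, -0.002, -0.002, -0.0, 0.0, -0.131]
[0.097, -0.009, -0.002, -0.0, 0.0, -0.264]
[0.128, -0.017, -0.002, -0.0, 0.0, -0.353]
```

```bash
python3 -m inch '[[[0.05,-0.002,0,0,0,-0.13,0.13],[0.1,-0.009,0,0,0,-0.26,0.13],[0.128,-0.017,0,0,0,-0.35,0.13],[0.128,-0.017,0,0,0,-0.35,0.13],[0.08,-0.017,0,0,0,-0.35,0.13],[0.08,-0.017,0,0,0,-0.35,0.13],[0.08,-0.017,-0.15,0,0,-0.35,0.13],[0.08,-0.017,-0.35,0,0,-0.35,0.13],[0.08,-0.017,-0.45,0,0,-0.35,0.13],[0.08,-0.017,-0.45,0,0,-0.35,0.13]]]'
python3 - <<'E'
from h import *
snap('side','s4.png');crop('s4.png','s4c.png',230,150,350,270,5)
snap('wrist','w2.png')
plan((596,22,165,-13.1),(596,22,53,-13.1))
E
```

```text
time: 7.85
tool_pos: [642.1, -172.5, 168.8]
tcp_rot: [3.14, -0.004, 0.015]
contact_force: [-0.0, -0.6, -0.1]
grip_width: 40.0
now 7.95 [ 640.8 -172.   165.9] [-1.8e+02  1.0e-01  9.0e-01] F [ 0.   0.5 -0.8] w 40.1
[-0.209, -0.973, 0.005, -0.0, 0.001, 0.311]
[-0.209, -0.973, 0.565, -0.0, 0.001, 0.311]
```

View pics/w2.png

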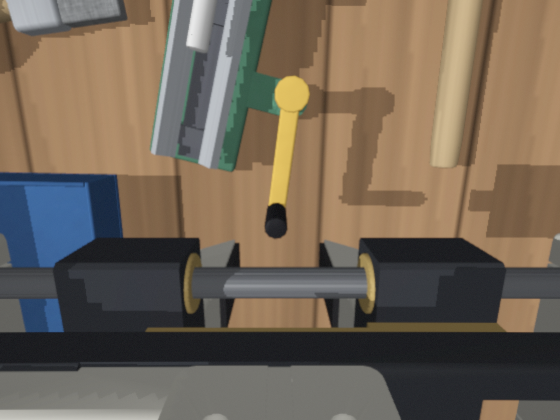

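```bash
python3 -m inch '[[[-0.05,-0.2,0,0,0,0.31,-0.3],[-0.1,-0.4,0,0,0,0.31,-0.3],[-0.15,-0.7,0,0,0,0.31,-0.3],[-0.21,-0.97,0,0,0,0.31,-0.3],[-0.21,-0.97,0,0,0,0.31,-0.3],[-0.21,-0.97,0,0,0,0.31,-0.3],[-0.21,-0.97,0,0,0,0.31,-0.3],[-0.21,-0.97,0,0,0,0.31,-0.3],[-0.21,-0.97,0,0,0,0.31,-0.3],[-0.21,-0.97,0,0,0,0.31,-0.3]]]'
python3 - <<'E'
from h import *
snap('wrist','w3.png')
plan((596.9,22,49,-13.1))
for s in (224,158+22,158,158-22):
    print(s,proj('wrist',(561.6+.2267*s,-130.7+.974*s,82)))
E
```

```text
time: 9.2
tool_pos: [596.4, 20.8, 166.7]
tcp_rot: [-3.142, -0.0, -0.228]
contact_force: [-1.2, 0.6, -0.1]
grip_width: 59.8
now 9.25 [596.4  20.9 166.7] [-180.    -0.   -13.1] F [ 0.  -0.5 -0.8] w 59.5
[0.001, -0.006, 0.589, -0.0, -0.0, 0.001]
224 [279.81662729 121.22131926]
180 [279.75462649 183.06643078]
158 [279.7257648  211.97246495]
136 [279.69819006 239.65972833]
```

View pics/w3.png

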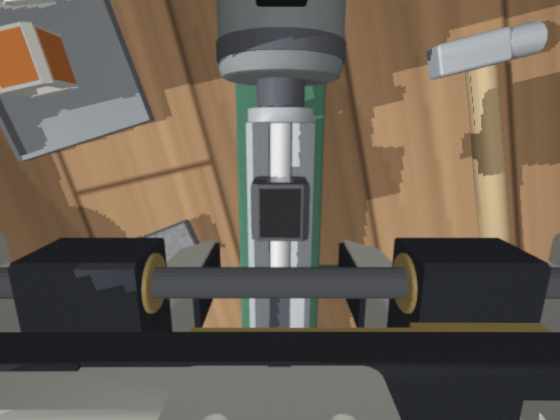

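```bash
python3 -m inch '[[[0,-0.006,0.2,0,0,0,-0.3],[0,-0.006,0.4,0,0,0,-0.3],[0,-0.006,0.5,0,0,0,-0.3],[0,-0.006,0.55,0,0,0,-0.3],[0,-0.006,0.585,0,0,0,-0.3],[0,-0.006,0.585,0,0,0,0.2],[0,-0.006,0.585,0,0,0,0.6],[0,-0.006,0.585,0,0,0,0.6],[0,-0.006,0.585,0,0,0,0.6],[0,-0.006,0.585,0,0,0,0.6]]]'
python3 - <<'E'
from h import *
p=lambda s:(561.6+.2267*s,-130.7+.974*s)
plan((*p(34),49,-13.1),(*p(34),150,-13.1))
E
```

```text
time: 10.5
tool_pos: [597.3, 22.3, 50.5]
tcp_rot: [-3.141, -0.002, -0.228]
contact_force: [0.3, -0.1, 4.8]
grip_width: 43.7
now 10.5 [597.3  22.3  50.5] [-1.80e+02 -1.00e-01 -1.31e+01] F [ 0.3 -0.1  4.8] w 43.7
[-0.001, 0.615, 0.007, -0.0, -0.002, 0.001]
[0.0, 0.615, -0.498, -0.0, -0.002, 0.001]
```

```bash
python3 -m inch '[[[0,0.05,0,0,0,0,0.6],[0,0.12,0,0,0,0,0.6],[0,0.2,0,0,0,0,0.6],[0,0.28,0,0,0,0,0.6],[0,0.36,0,0,0,0,0.6],[0,0.44,0,0,0,0,0.6],[0,0.52,0,0,0,0,0.6],[0,0.6,0,0,0,0,0.6],[0,0.62,0,0,0,0,0.6],[0,0.62,0,0,0,0,0.6]]]'
python3 - <<'E'
from h import *
snap('side','s5.png');crop('s5.png','s5c.png',230,150,350,270,5)
plan((405,-272,160,-13.1))
E
```

```text
time: 11.75
tool_pos: [568.8, -98.4, 50.4]
tcp_rot: [-3.141, -0.001, -0.228]
contact_force: [0.6, 2.3, 6.1]
grip_width: 44.2
now 11.8 [568.8 -98.4  50.4] [-1.80e+02 -1.00e-01 -1.31e+01] F [1.1 2.  7.5] w 43.9
[-0.601, 1.03, -0.549, -0.001, -0.001, 0.001]
```

View pics/s5c.png

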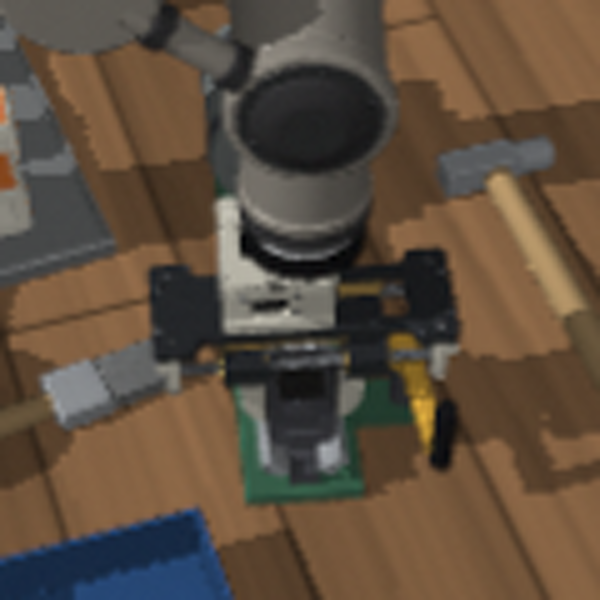

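```bash
python3 -m inch '[[[0,0,-0.15,0,0,0,0.6],[0,0,-0.35,0,0,0,0.6],[0,0,-0.55,0,0,0,0.6],[-0.15,0.25,-0.55,0,0,0,0.6],[-0.3,0.5,-0.55,0,0,0,0.6],[-0.45,0.75,-0.55,0,0,0,0.6],[-0.6,0.98,-0.55,0,0,0,0.6],[-0.6,0.98,-0.55,0,0,0,0.6],[-0.6,0.98,-0.55,0,0,0,0.6],[-0.6,0.98,-0.55,0,0,0,0.6]]]'
python3 - <<'E'
from h import *
snap('side','s6.png')
plan((405,-268,30,-13.1))
E
```

```text
time: 13.05
tool_pos: [407.9, -261.5, 159.5]
tcp_rot: [-3.141, 0.0, -0.226]
contact_force: [0.4, -0.7, -2.2]
grip_width: 43.3
now 13.1 [ 408.  -261.4  159.5] [-180.     0.   -12.9] F [ 0.2 -1.1 -0.6] w 43.7
[-0.007, 0.036, 0.647, -0.001, 0.0, 0.003]
```

View pics/s6.png

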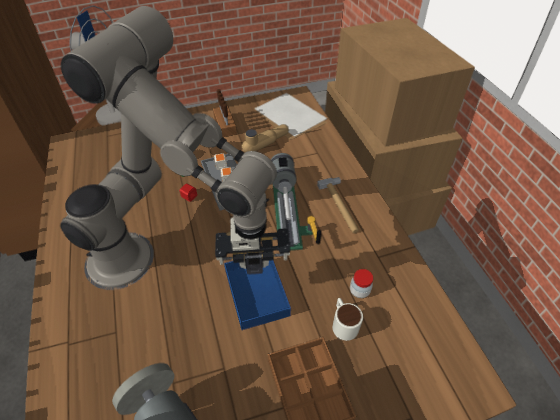

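```bash
python3 -m inch '[[[0,0.04,0.2,0,0,0,0.6],[0,0.04,0.4,0,0,0,0.6],[0,0.04,0.55,0,0,0,0.6],[0,0.04,0.64,0,0,0,0.6],[0,0.04,0.64,0,0,0,-0.3],[0,0.04,0.64,0,0,0,-0.3],[0,0.04,0.4,0,0,0,-0.3],[0,0.04,0.2,0,0,0,-0.3],[0,0.04,-0.1,0,0,0,-0.3],[0,0.04,-0.1,0,0,0,-0.3]]]'
python3 - <<'E'
from h import *
snap('side','s7.png');crop('s7.png','s7c.png',200,240,320,340,5)
snap('wrist','w4.png');snap('scene','sc1.png')
crop('sc1.png','sc1c.png',310,210,500,320,4)
plan()
S=lambda a,b,z:onz('scene',310+a/4,210+b/4,z)
E
```

```text
time: 14.35
tool_pos: [408.1, -272.0, 185.5]
tcp_rot: [3.136, -0.011, -0.227]
contact_force: [0.4, -0.5, -0.2]
grip_width: 59.5
now 14.5 [ 405.4 -269.7  179.8] [180.  -0. -13.] F [ 0.5  0.9 -0.7] w 59.7
```

View pics/s7c.png

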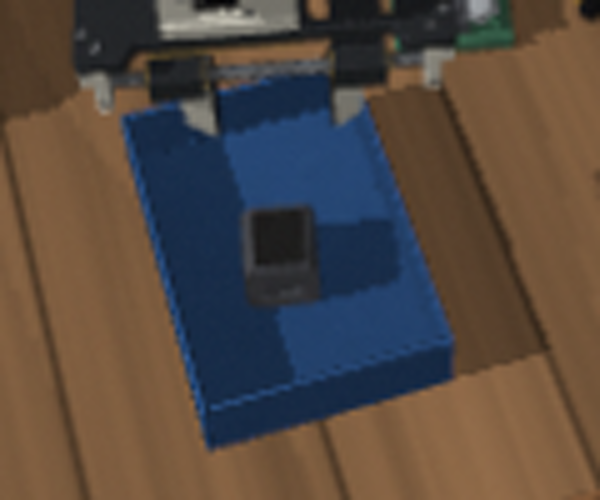

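View pics/w4.png

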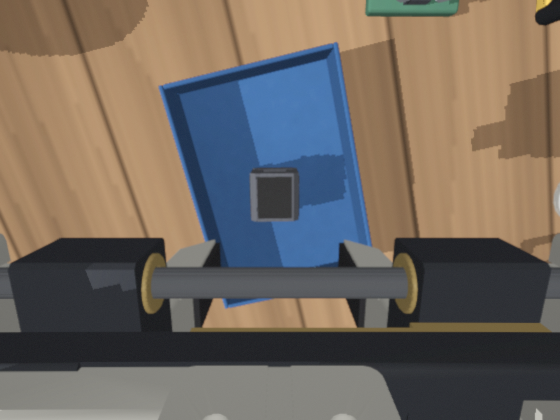

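View pics/sc1.png

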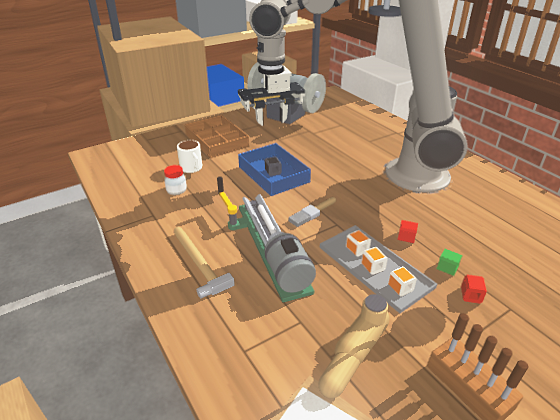

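```bash
python3 -m inch '[[[-0.05,-0.25,-0.2,0,0,0,-0.3],[-0.1,-0.5,-0.2,0,0,0,-0.3],[-0.15,-0.75,-0.2,0,0,0,-0.3],[-0.2,-0.98,-0.2,0,0,0,-0.3],[-0.2,-0.98,-0.2,0,0,-0.3,-0.3],[-0.2,-0.98,-0.2,0,0,-0.3,-0.3],[-0.2,-0.98,-0.2,0,0,-0.3,-0.3],[-0.2,-0.98,-0.2,0,0,-0.3,-0.3],[-0.2,-0.98,-0.2,0,0,-0.3,-0.3],[-0.2,-0.98,-0.2,0,0,-0.3,-0.3]]]'
python3 - <<'E'
from h import *
plan((428,120,220,0))
E
```

```text
time: 15.75
tool_pos: [410.8, -70.2, 219.6]
tcp_rot: [-3.141, 0.0, 0.007]
contact_force: [0.3, -0.4, 0.0]
grip_width: 59.8
now 15.75 [410.8 -70.2 219.6] [-180.     0.     0.4] F [ 0.3 -0.4  0. ] w 59.8
[0.093, -0.95, -0.002, -0.0, 0.0, 0.009]
```

```bash
python3 -m inch '[[[0.09,-0.25,0,0,0,0,-0.3],[0.09,-0.5,0,0,0,0,-0.3],[0.09,-0.75,0,0,0,0,-0.3],[0.09,-0.99,0,0,0,0,-0.3],[0.09,-0.99,0,0,0,0,-0.3],[0.09,-0.99,0,0,0,0,-0.3],[0.09,-0.99,0,0,0,0,-0.3],[0.09,-0.99,0,0,0,0,-0.3],[0.09,-0.99,0,0,0,0,-0.3],[0.09,-0.99,0,0,0,0,-0.3]]]'
python3 - <<'E'
from h import *
snap('wrist','w5.png')
plan((428,180,50,0))
E
```

```text
time: 17.0
tool_pos: [427.4, 127.7, 219.7]
tcp_rot: [-3.142, -0.0, 0.007]
contact_force: [0.2, -0.2, 0.6]
grip_width: 59.8
now 17.05 [427.4 127.8 219.8] [-180.    -0.     0.4] F [-0.1 -0.3  0.4] w 59.7
[0.005, -0.261, 0.849, -0.0, -0.0, 0.009]
```

View pics/w5.png

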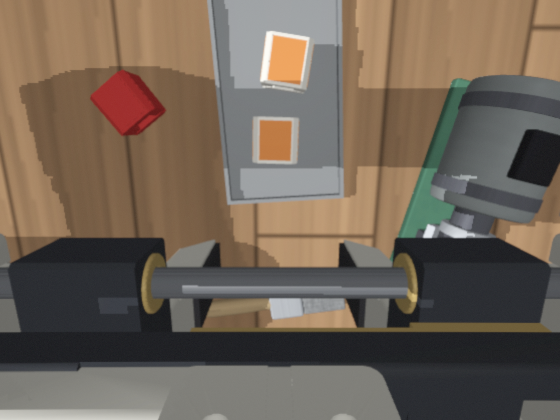

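```bash
python3 - <<'E'
from h import *
crop('w5.png','w5c.png',210,0,350,210,2.8)
E
```

```text
(no output)
```

View pics/w5c.png

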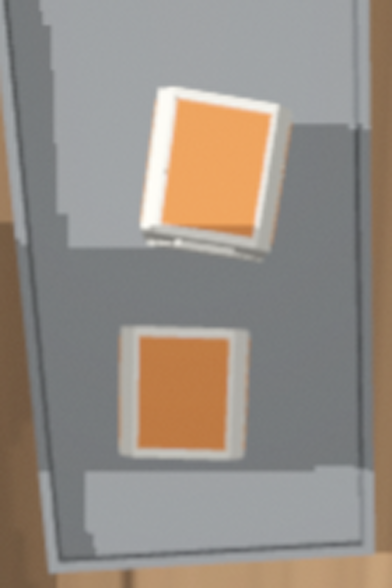

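```bash
python3 - <<'E'
from h import *
w=lambda a,b:onz('wrist',210+a/2.8,b/2.8,48)
for q in [(184,394),(138,448),(140,338),(230,338),(232,448),(218,166),(178,98),(270,113),(255,232),(163,225)]: print(q,w(*q).round(1))
plan((424,178,80,0),(424,178,18,0))
E
```

```text
(184, 394) [423.6 179.3  48. ]
(138, 448) [407.5 160.6  48. ]
(140, 338) [408.5 197.9  48. ]
(230, 338) [439.2 198.1  48. ]
(232, 448) [440.5 160.9  48. ]
(218, 166) [434.3 252.3  48. ]
(178, 98) [421.2 272.4  48. ]
(270, 113) [450.9 268.2  48. ]
(255, 232) [446.9 232.2  48. ]
(163, 225) [416.3 234.1  48. ]
now 17.05 [427.4 127.8 219.8] [-180.    -0.     0.4] F [-0.1 -0.3  0.4] w 59.7
[-0.015, -0.251, 0.699, -0.0, -0.0, 0.009]
[-0.015, -0.251, 1.009, -0.0, -0.0, 0.009]
```

```bash
python3 -m inch '[[[-0.017,-0.255,0.25,0,0,0,-0.3],[-0.017,-0.255,0.5,0,0,0,-0.3],[-0.017,-0.255,0.7,0,0,0,-0.3],[-0.017,-0.255,0.85,0,0,0,-0.3],[-0.017,-0.255,0.95,0,0,0,-0.3],[-0.017,-0.255,1.0,0,0,0,-0.3],[-0.017,-0.255,1.0,0,0,0,-0.3],[-0.017,-0.255,1.0,0,0,0,0.3],[-0.017,-0.255,1.0,0,0,0,0.6],[-0.017,-0.255,1.0,0,0,0,0.6]]]'
python3 - <<'E'
from h import *
plan((424,179,220,0))
E
```

```text
time: 18.3
tool_pos: [423.9, 179.1, 20.5]
tcp_rot: [-3.141, -0.001, 0.008]
contact_force: [-0.7, -0.2, 5.9]
grip_width: 43.6
now 18.3 [423.9 179.1  20.5] [-1.8e+02 -1.0e-01  5.0e-01] F [-0.7 -0.2  5.9] w 43.6
[0.002, 0.0, -0.998, -0.0, -0.002, 0.01]
```

```bash
python3 -m inch '[[[0,0,-0.1,0,0,0,0.6],[0,0,-0.35,0,0,0,0.6],[0,0,-0.65,0,0,0,0.6],[0.1,0.2,-0.7,0,0,0.1,0.6],[0.2,0.4,-0.7,0,0,0.2,0.6],[0.3,0.6,-0.7,0,0,0.3,0.6],[0.4,0.8,-0.7,0,0,0.3,0.6],[0.5,0.98,-0.7,0,0,0.3,0.6],[0.5,0.98,-0.7,0,0,0.3,0.6],[0.5,0.98,-0.7,0,0,0.3,0.6]]]'
python3 - <<'E'
from h import *
plan((569.3,-97.6,150,-13.1))
E
```

```text
time: 19.55
tool_pos: [524.4, -15.8, 159.4]
tcp_rot: [-3.141, 0.001, -0.228]
contact_force: [0.3, 0.3, -1.8]
grip_width: 44.1
now 19.55 [524.4 -15.8 159.4] [-1.80e+02  1.00e-01 -1.31e+01] F [ 0.3  0.3 -1.8] w 44.1
[0.311, 0.347, 0.046, -0.0, 0.002, 0.001]
```

```bash
python3 -m inch '[[[0.15,0.17,0,0,0,0,0.6],[0.31,0.34,0,0,0,0,0.6],[0.31,0.347,0.02,0,0,0,0.6],[0.31,0.347,0.1,0,0,0,0.6],[0.31,0.347,0.2,0,0,0,0.6],[0.31,0.347,0.3,0,0,0,0.6],[0.31,0.347,0.37,0,0,0,0.6],[0.31,0.347,0.42,0,0,0,0.6],[0.31,0.347,0.42,0,0,0,0.6],[0.31,0.347,0.42,0,0,0,0.6]]]'
python3 - <<'E'
from h import *
plan((569.3,-97.6,54.5,-13.1))
snap('side','s8.png');crop('s8.png','s8c.png',240,170,340,260,6)
snap('scene','sc2.png');crop('sc2.png','sc2c.png',210,170,310,260,6)
E
```

```text
time: 20.8
tool_pos: [570.2, -97.9, 76.3]
tcp_rot: [3.142, -0.001, -0.228]
contact_force: [-1.3, -0.8, -0.8]
grip_width: 43.9
now 20.8 [570.2 -97.9  76.3] [ 1.8e+02 -1.0e-01 -1.3e+01] F [-1.3 -0.8 -0.8] w 43.9
[-0.005, -0.0, 0.109, 0.0, -0.002, 0.001]
```

View pics/s8c.png

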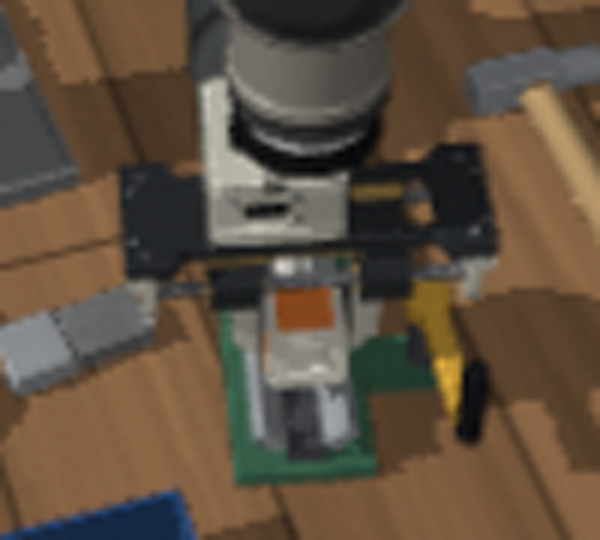

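View pics/sc2c.png

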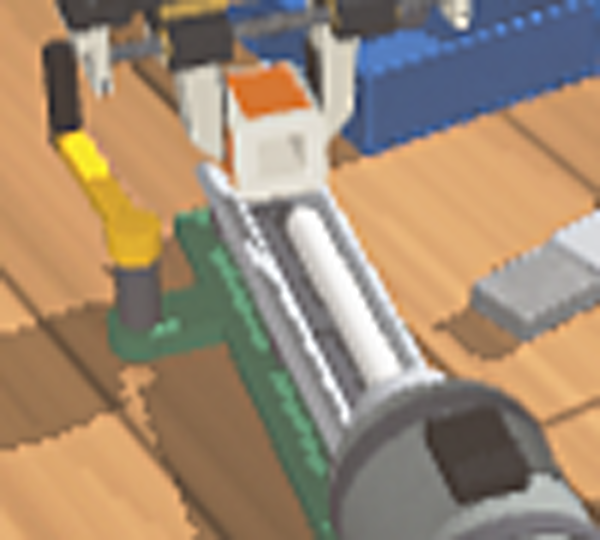

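```bash
python3 -m inch '[[[-0.003,0,0.03,0,0,0,0.6],[-0.003,0,0.06,0,0,0,0.6],[-0.003,0,0.08,0,0,0,0.6],[-0.003,0,0.09,0,0,0,0.6],[-0.003,0,0.1,0,0,0,0.6],[-0.003,0,0.1,0,0,0,0.6],[-0.003,0,0.105,0,0,0,0.6],[-0.003,0,0.105,0,0,0,0.6],[-0.003,0,0.105,0,0,0,0.6],[-0.003,0,0.105,0,0,0,0.6]]]'
```

```text
time: 22.15
tool_pos: [569.3, -97.7, 54.9]
tcp_rot: [-3.142, -0.0, -0.228]
contact_force: [0.1, -1.3, -1.4]
grip_width: 44.1
```

```bash
python3 -m inch '[[[0,0,0.005,0,0,0,0.6],[0,0,0.008,0,0,0,0.6],[0,0,0.008,0,0,0,0.6],[0,0,0.008,0,0,0,-0.15],[0,0,0.008,0,0,0,-0.15],[0,0,0.015,0,0,0,-0.15],[0,0,0.02,0,0,0,0.3],[0,0,0.02,0,0,0,0.6],[0,0,0.02,0,0,0,0.6],[0,0,0.02,0,0,0,0.6]]]'
python3 - <<'E'
from h import *
plan((569.3,-97.6,51,-13.1))
snap('scene','sc3.png');crop('sc3.png','sc3c.png',210,170,310,260,6)
p=lambda s:(561.6+.2267*s,-130.7+.974*s)
plan((*p(180),51,-13.1),(*p(202),51,-13.1))
E
```

```text
time: 23.4
tool_pos: [569.0, -97.7, 50.5]
tcp_rot: [-3.142, 0.001, -0.228]
contact_force: [-1.1, -0.1, -2.2]
grip_width: 43.8
now 23.4 [569.  -97.7  50.5] [-180.     0.   -13.1] F [-1.1 -0.1 -2.2] w 43.8
[0.001, -0.001, -0.002, -0.0, 0.001, 0.001]
now 23.45 [569.1 -97.6  50.6] [-180.    0.  -13.] F [-1.  -0.4 -1.9] w 43.8
[0.002, -0.731, -0.002, -0.0, 0.0, 0.001]
[0.002, -0.841, -0.002, -0.0, 0.0, 0.001]
```

View pics/sc3c.png

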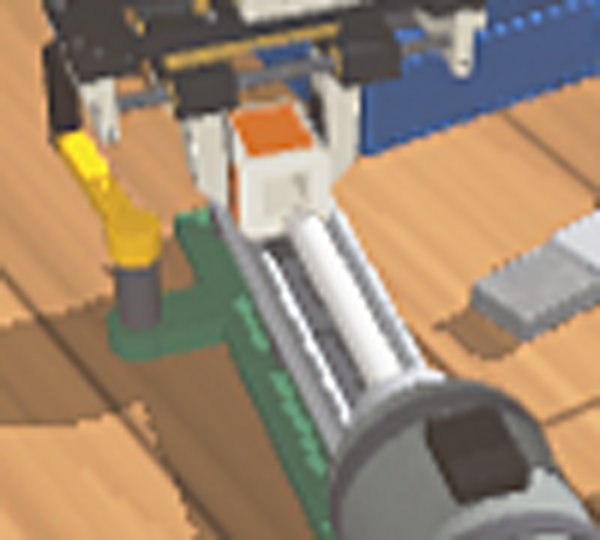

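```bash
python3 -m inch '[[[0,-0.03,0,0,0,0,0.6],[0,-0.07,0,0,0,0,0.6],[0,-0.11,0,0,0,0,0.6],[0,-0.15,0,0,0,0,0.6],[0,-0.19,0,0,0,0,0.6],[0,-0.23,0,0,0,0,0.6],[0,-0.28,0,0,0,0,0.6],[0,-0.33,0,0,0,0,0.6],[0,-0.38,0,0,0,0,0.6],[0,-0.43,0,0,0,0,0.6]]]'
python3 - <<'E'
from h import *
p=lambda s:(561.6+.2267*s,-130.7+.974*s)
plan((*p(180),51,-13.1),(*p(196),51,-13.1))
E
```

```text
time: 24.7
tool_pos: [588.8, -13.2, 50.7]
tcp_rot: [-3.142, -0.0, -0.228]
contact_force: [0.3, -0.9, -2.4]
grip_width: 43.9
now 24.7 [588.8 -13.2  50.7] [-180.   -0.  -13.] F [ 0.3 -0.9 -2.4] w 43.9
[0.001, -0.297, -0.001, -0.0, -0.0, 0.001]
[0.001, -0.377, -0.001, -0.0, -0.0, 0.001]
```

```bash
python3 -m inch '[[[0,-0.05,0,0,0,0,0.6],[0,-0.1,0,0,0,0,0.6],[0,-0.15,0,0,0,0,0.6],[0,-0.2,0,0,0,0,0.6],[0,-0.25,0,0,0,0,0.6],[0,-0.29,0,0,0,0,0.6],[0,-0.32,0,0,0,0,0.6],[0,-0.34,0,0,0,0,0.6],[0,-0.355,0,0,0,0,0.6],[0,-0.355,0,0,0,0,0.6]]]'
python3 - <<'E'
from h import *
p=lambda s:(561.6+.2267*s,-130.7+.974*s)
plan((*p(200),51,-13.1),(*p(202),51,-13.1))
snap('wrist','w6.png');crop('w6.png','w6c.png',200,80,360,260,3.5)
E
```

```text
time: 25.95
tool_pos: [604.7, 55.3, 50.8]
tcp_rot: [-3.142, -0.0, -0.228]
contact_force: [0.3, -0.2, -1.5]
grip_width: 43.8
now 25.95 [604.7  55.3  50.8] [-180.   -0.  -13.] F [ 0.3 -0.2 -1.5] w 43.8
[0.001, -0.045, -0.001, -0.0, -0.0, 0.001]
[0.001, -0.055, -0.001, -0.0, -0.0, 0.001]
```

View pics/w6c.png

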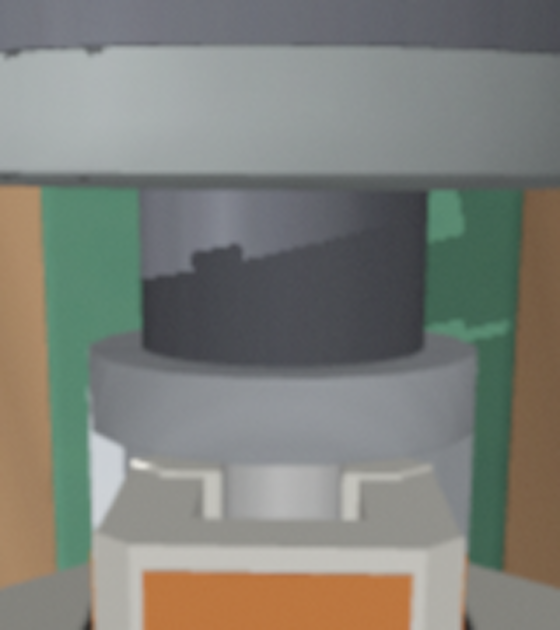

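```bash
python3 -m inch '[[[0,-0.005,0,0,0,0,0.6],[0,-0.01,0,0,0,0,0.6],[0,-0.015,0,0,0,0,0.6],[0,-0.02,0,0,0,0,0.6],[0,-0.025,0,0,0,0,0.6],[0,-0.03,0,0,0,0,0.6],[0,-0.033,0,0,0,0,0.6],[0,-0.036,0,0,0,0,0.6],[0,-0.04,0,0,0,0,0.6],[0,-0.04,0,0,0,0,0.6]]]'
python3 - <<'E'
from h import *
p=lambda s:(561.6+.2267*s,-130.7+.974*s)
plan((*p(202),51,-13.1))
snap('wrist','w7.png');crop('w7.png','w7c.png',200,80,360,260,3.5)
E
```

```text
time: 27.25
tool_pos: [606.6, 63.1, 50.8]
tcp_rot: [-3.142, -0.0, -0.228]
contact_force: [0.7, -0.7, -0.7]
grip_width: 43.8
now 27.25 [606.6  63.1  50.8] [-180.   -0.  -13.] F [ 0.7 -0.7 -0.7] w 43.8
[0.001, -0.015, -0.001, -0.0, -0.0, 0.001]
```

View pics/w7c.png

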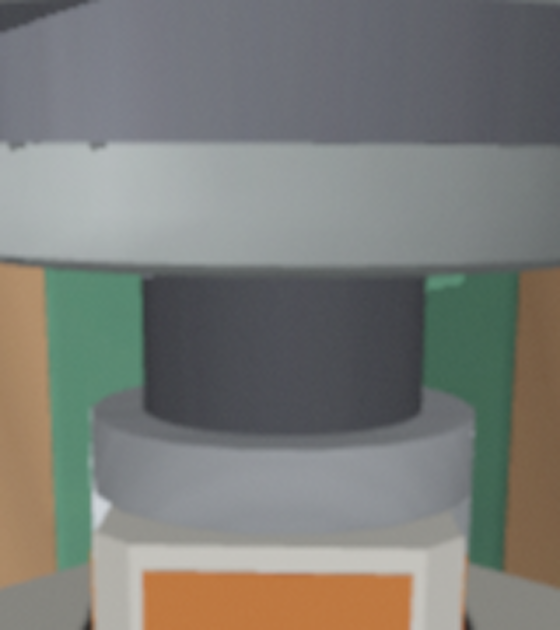

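```bash
python3 -m inch '[[[0,-0.002,0,0,0,0,0.6],[0,-0.004,0,0,0,0,0.6],[0,-0.006,0,0,0,0,0.6],[0,-0.008,0,0,0,0,0.6],[0,-0.01,0,0,0,0,0.6],[0,-0.01,0,0,0,0,0.6],[0,-0.01,0,0,0,0,0.6],[0,-0.01,0,0,0,0,0.6],[0,-0.01,0,0,0,0,0.6],[0,-0.01,0,0,0,0,0.6]]]'
```

```text
time: 28.55
tool_pos: [606.9, 64.9, 50.7]
tcp_rot: [3.142, -0.0, -0.228]
contact_force: [-0.1, -0.5, -1.2]
grip_width: 43.3
```

```bash
python3 -m inch '[[[0,-0.001,0,0,0,0,0.6],[0,-0.002,0,0,0,0,0.6],[0,-0.003,0,0,0,0,0.6],[0,-0.004,0,0,0,0,0.6],[0,-0.005,0,0,0,0,0.6],[0,-0.005,0,0,0,0,0.6],[0,-0.005,0,0,0,0,0.6],[0,-0.005,0,0,0,0,0.6],[0,-0.005,0,0,0,0,0.6],[0,-0.005,0,0,0,0,0.6]]]'
```

```text
time: 29.8
tool_pos: [607.0, 65.0, 50.7]
tcp_rot: [3.14, 0.0, -0.228]
contact_force: [-0.8, -5.2, 0.3]
grip_width: 43.8
```

```bash
python3 -m inch '[[[0,-0.004,0,0,0,0,-0.3],[0,-0.004,0,0,0,0,-0.3],[0,-0.004,0,0,0,0,-0.3],[0,-0.004,-0.15,0,0,0,-0.3],[0,-0.004,-0.35,0,0,0,-0.3],[0,-0.004,-0.6,0,0,0,-0.3],[-0.2,-0.15,-0.75,0,0,0,-0.3],[-0.5,-0.3,-0.8,0,0,0,-0.3],[-0.8,-0.45,-0.8,0,0,0,-0.3],[-0.98,-0.5,-0.8,0,0,0,-0.3]]]'
python3 - <<'E'
from h import *
plan((432,195,215,-7))
E
```

```text
time: 31.05
tool_pos: [436.8, 209.2, 211.1]
tcp_rot: [-3.141, -0.0, -0.227]
contact_force: [-0.0, 0.4, -0.7]
grip_width: 59.4
now 31.05 [436.8 209.2 211.1] [-179.9   -0.   -13. ] F [-0.   0.4 -0.7] w 59.4
[-0.007, 0.075, -0.019, -0.001, -0.001, -0.133]
```

```bash
python3 - <<'E'
from h import *
o=bot.get_obs();snap('wrist','w8.png');snap('scene','sc4.png')
crop('sc4.png','sc4c.png',230,180,330,270,6)
print(o['tool_pos'],o['tcp_rot'])
E
```

```text
[436.79726398 209.24578978 211.12312566] [-3.14061719e+00 -4.11568920e-04 -2.26555599e-01]
```

View pics/w8.png

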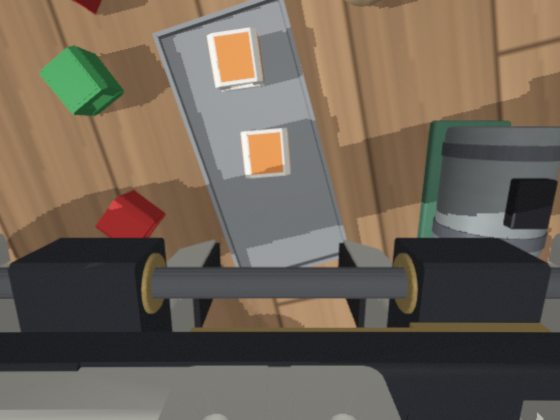

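View pics/sc4.png

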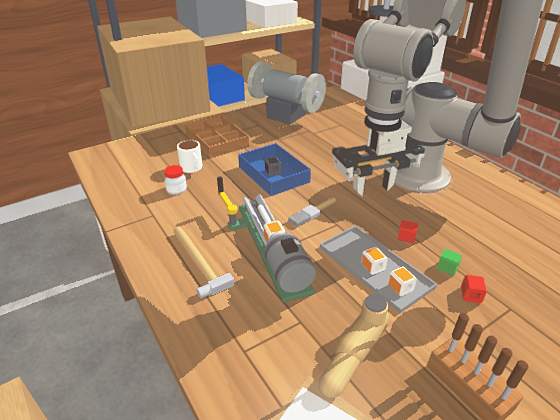

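View pics/sc4c.png

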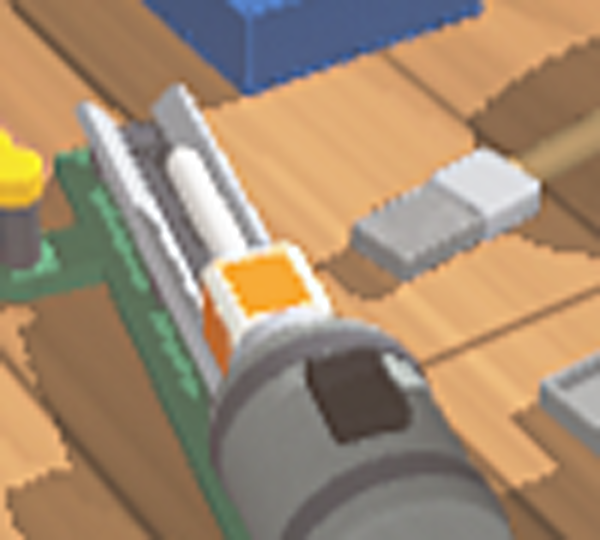

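Sleeve 1 is home. In the wrist view the next fresh sleeves are at (265,153) and (235,56), white/orange. The green one (83,82) and red ones (130,220) are look-alikes outside the tray.

```bash
python3 - <<'E'
from h import *
crop('w8.png','w8c.png',195,15,305,195,3.3)
E
```

```text
(no output)
```

View pics/w8c.png

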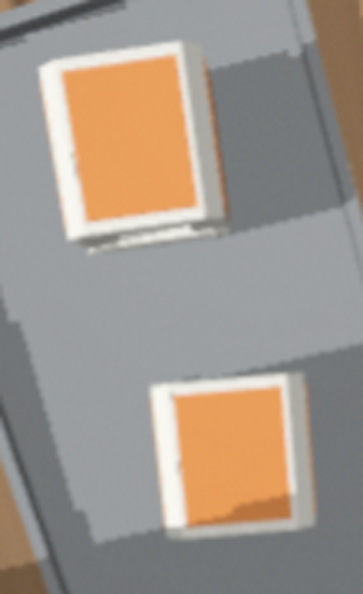

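```bash
python3 - <<'E'
from h import *
w=lambda a,b:onz('wrist',195+a/3.3,15+b/3.3,48)
for Q in [[(174,397),(284,387),(292,514),(187,527)],[(64,72),(187,57),(199,207),(86,220)]]:
    P=np.array([w(*q)[:2] for q in Q]); print(P.round(1).tolist(),P.mean(0))
    d=(P[0]+P[1]-P[2]-P[3]); e=P[1]+P[2]-P[0]-P[3]; print('yaw',np.degrees(np.arctan2(d[1],d[0]))-90,np.degrees(np.arctan2(e[1],e[0])))
plan((434,252,80,-7.7),(434,252,20,-7.7))
E
```

```text
[[418.6, 271.9], [449.8, 267.6], [444.1, 231.8], [413.2, 234.9]] [431.43869994 251.5600927 ]
yaw -8.650245347039103 -6.7537682205965295
[[410.7, 360.1], [443.5, 356.3], [437.7, 319.5], [406.6, 323.1]] [424.61896172 339.75584426]
yaw -7.608878979962029 -6.592830202249426
now 31.15 [435.  209.8 211.2] [-1.80e+02  1.00e-01 -1.28e+01] F [-0.3 -1.1  0.5] w 59.7
[-0.051, -0.204, 0.656, -0.001, 0.002, -0.114]
[-0.05, -0.204, 0.956, -0.001, 0.002, -0.114]
```

```bash
python3 -m inch '[[[-0.055,-0.203,0.2,0,0,-0.11,-0.3],[-0.055,-0.203,0.45,0,0,-0.11,-0.3],[-0.055,-0.203,0.65,0,0,-0.11,-0.3],[-0.055,-0.203,0.8,0,0,-0.11,-0.3],[-0.055,-0.203,0.9,0,0,-0.11,-0.3],[-0.055,-0.203,0.956,0,0,-0.11,-0.3],[-0.055,-0.203,0.956,0,0,-0.11,-0.3],[-0.055,-0.203,0.956,0,0,-0.11,0.3],[-0.055,-0.203,0.956,0,0,-0.11,0.6],[-0.055,-0.203,0.956,0,0,-0.11,0.6]]]'
python3 - <<'E'
from h import *
plan((433,252,160,-7.7),(523,54,160,-13.1))
E
```

```text
time: 32.4
tool_pos: [437.5, 249.8, 20.2]
tcp_rot: [-3.141, -0.001, -0.141]
contact_force: [-1.2, -0.1, 3.9]
grip_width: 44.1
now 32.4 [437.5 249.8  20.2] [-1.8e+02 -1.0e-01 -8.1e+00] F [-1.2 -0.1  3.9] w 44.1
[-0.023, -0.008, -0.699, -0.001, -0.001, -0.009]
[0.562, 0.909, -0.699, -0.001, -0.001, 0.111]
```

```bash
python3 -m inch '[[[0,0,-0.1,0,0,0,0.6],[0,0,-0.35,0,0,0,0.6],[0,0,-0.65,0,0,0,0.6],[0.1,0.2,-0.7,0,0,0.1,0.6],[0.2,0.4,-0.7,0,0,0.11,0.6],[0.3,0.6,-0.7,0,0,0.11,0.6],[0.4,0.8,-0.7,0,0,0.11,0.6],[0.5,0.98,-0.7,0,0,0.11,0.6],[0.5,0.98,-0.7,0,0,0.11,0.6],[0.5,0.98,-0.7,0,0,0.11,0.6]]]'
python3 - <<'E'
from h import *
plan((569.3,-97.6,150,-13.1))
E
```

```text
time: 33.65
tool_pos: [508.2, 41.8, 159.4]
tcp_rot: [-3.141, 0.001, -0.228]
contact_force: [0.2, 0.9, -0.5]
grip_width: 43.6
now 33.65 [508.2  41.8 159.4] [-180.     0.   -13.1] F [ 0.2  0.9 -0.5] w 43.6
[0.455, 0.61, 0.046, -0.0, 0.001, 0.0]
```

```bash
python3 -m inch '[[[0.15,0.2,0,0,0,0,0.6],[0.3,0.4,0,0,0,0,0.6],[0.455,0.61,0,0,0,0,0.6],[0.455,0.61,0.1,0,0,0,0.6],[0.455,0.61,0.2,0,0,0,0.6],[0.455,0.61,0.3,0,0,0,0.6],[0.455,0.61,0.38,0,0,0,0.6],[0.455,0.61,0.44,0,0,0,0.6],[0.455,0.61,0.46,0,0,0,0.6],[0.455,0.61,0.46,0,0,0,0.6]]]'
python3 - <<'E'
from h import *
plan((569.3,-97.6,54.5,-13.1))
snap('scene','sc5.png');crop('sc5.png','sc5c.png',210,170,310,260,6)
E
```

```text
time: 34.9
tool_pos: [569.9, -97.8, 67.7]
tcp_rot: [3.142, -0.0, -0.228]
contact_force: [0.5, -0.7, -0.8]
grip_width: 43.7
now 34.9 [569.9 -97.8  67.7] [180.  -0. -13.] F [ 0.5 -0.7 -0.8] w 43.7
[-0.003, -0.0, 0.066, 0.0, -0.0, 0.001]
```

View pics/sc5c.png

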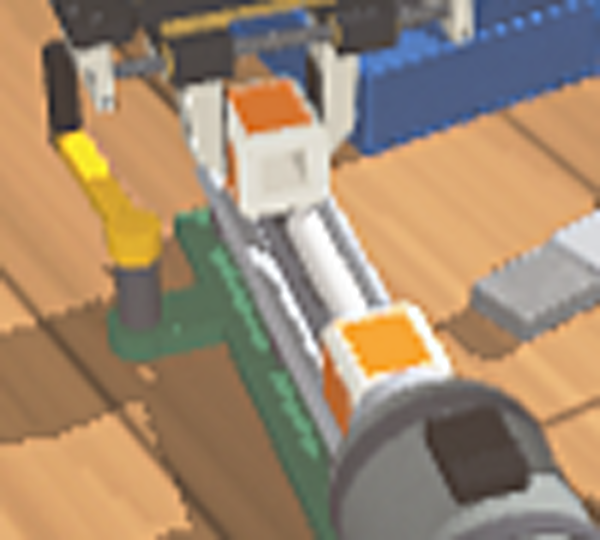

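Good. Lower, release, regrip.

```bash
python3 -m inch '[[[0,0,0.03,0,0,0,0.6],[0,0,0.05,0,0,0,0.6],[0,0,0.065,0,0,0,0.6],[0,0,0.073,0,0,0,0.6],[0,0,0.073,0,0,0,-0.15],[0,0,0.073,0,0,0,-0.15],[0,0,0.085,0,0,0,-0.15],[0,0,0.085,0,0,0,0.6],[0,0,0.085,0,0,0,0.6],[0,0,0.085,0,0,0,0.6]]]'
python3 - <<'E'
from h import *
p=lambda s:(561.6+.2267*s,-130.7+.974*s)
plan((*p(60),51,-13.1),(*p(156),51,-13.1))
snap('scene','sc6.png');crop('sc6.png','sc6c.png',210,170,310,260,6)
E
```

```text
time: 36.2
tool_pos: [569.0, -97.7, 50.2]
tcp_rot: [-3.142, 0.002, -0.228]
contact_force: [-4.1, 1.1, 0.1]
grip_width: 43.9
now 36.2 [569.  -97.7  50.2] [-1.8e+02  1.0e-01 -1.3e+01] F [-4.1  1.1  0.1] w 43.9
[0.001, -0.131, -0.004, -0.0, 0.002, 0.001]
[0.002, -0.611, -0.004, -0.0, 0.002, 0.001]
```

View pics/sc6c.png

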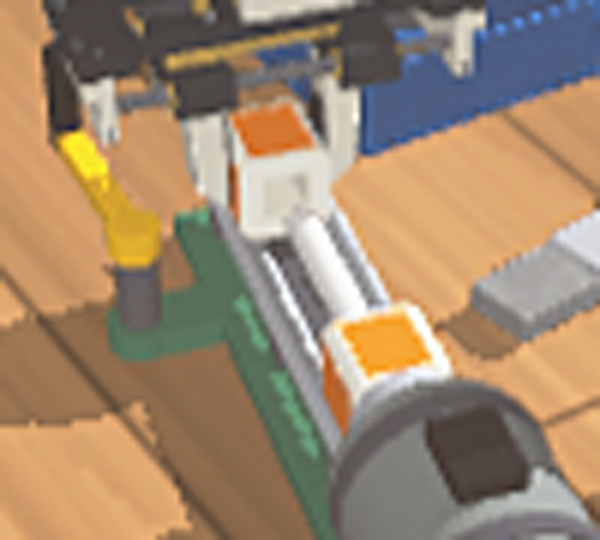

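```bash
python3 -m inch '[[[0,-0.04,0,0,0,0,0.6],[0,-0.08,0,0,0,0,0.6],[0,-0.13,0,0,0,0,0.6],[0,-0.18,0,0,0,0,0.6],[0,-0.24,0,0,0,0,0.6],[0,-0.3,0,0,0,0,0.6],[0,-0.36,0,0,0,0,0.6],[0,-0.42,0,0,0,0,0.6],[0,-0.48,0,0,0,0,0.6],[0,-0.54,0,0,0,0,0.6]]]'
python3 - <<'E'
from h import *
p=lambda s:(561.6+.2267*s,-130.7+.974*s)
plan((*p(150),51,-13.1),(*p(156),51,-13.1))
E
```

```text
time: 37.5
tool_pos: [594.4, 8.3, 50.5]
tcp_rot: [-3.141, -0.0, -0.228]
contact_force: [-3.7, -1.6, 0.1]
grip_width: 44.1
now 37.5 [594.4   8.3  50.5] [-180.   -0.  -13.] F [-3.7 -1.6  0.1] w 44.1
[-0.002, -0.036, -0.002, -0.0, -0.0, 0.001]
[-0.002, -0.066, -0.002, -0.0, -0.0, 0.001]
```

```bash
python3 -m inch '[[[-0.002,-0.005,0,0,0,0,0.6],[-0.002,-0.01,0,0,0,0,0.6],[-0.002,-0.015,0,0,0,0,0.6],[-0.002,-0.02,0,0,0,0,0.6],[-0.002,-0.025,0,0,0,0,0.6],[-0.002,-0.03,0,0,0,0,0.6],[-0.002,-0.034,0,0,0,0,0.6],[-0.002,-0.036,0,0,0,0,0.6],[-0.002,-0.038,0,0,0,0,0.6],[-0.002,-0.038,0,0,0,0,0.6]]]'
python3 - <<'E'
from h import *
snap('wrist','w9.png');crop('w9.png','w9c.png',200,80,360,260,3.5)
plan()
E
```

```text
time: 38.75
tool_pos: [595.5, 14.8, 50.6]
tcp_rot: [3.142, -0.0, -0.228]
contact_force: [-0.1, -0.5, -1.6]
grip_width: 44.0
now 38.8 [595.5  14.8  50.6] [180.  -0. -13.] F [ 0.6 -0.1 -1.3] w 43.8
```

View pics/w9c.png

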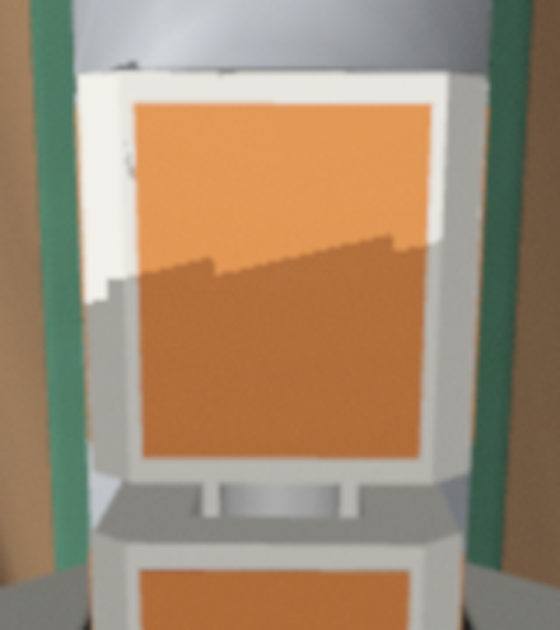

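```bash
python3 -m inch '[[[0,-0.003,0,0,0,0,0.6],[0,-0.006,0,0,0,0,0.6],[0,-0.009,0,0,0,0,0.6],[0,-0.012,0,0,0,0,0.6],[0,-0.015,0,0,0,0,0.6],[0,-0.018,0,0,0,0,0.6],[0,-0.021,0,0,0,0,0.6],[0,-0.023,0,0,0,0,0.6],[0,-0.025,0,0,0,0,0.6],[0,-0.025,0,0,0,0,0.6]]]'
python3 - <<'E'
from h import *
snap('wrist','w10.png');crop('w10.png','w10c.png',200,80,360,260,3.5)
plan()
E
```

```text
time: 40.05
tool_pos: [596.6, 19.7, 50.6]
tcp_rot: [-3.142, -0.0, -0.228]
contact_force: [-0.4, -0.4, -1.6]
grip_width: 44.1
now 40.1 [596.6  19.7  50.6] [180.  -0. -13.] F [ 0.4 -0.2 -1.5] w 44.2
```

View pics/w10c.png

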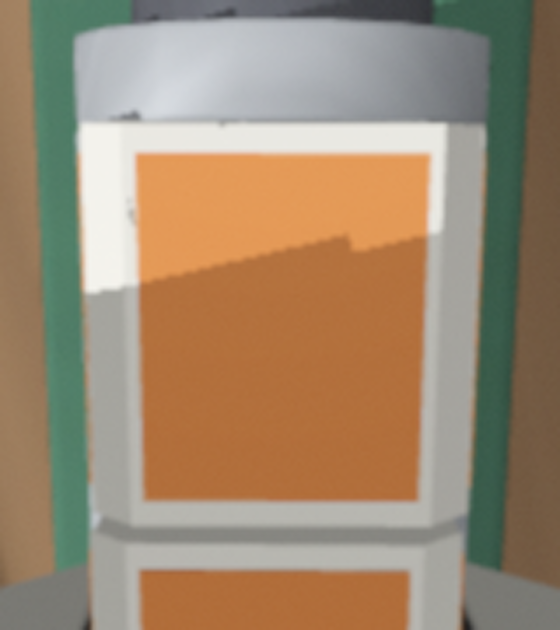

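Nearly touching; ~1-2 mm gap left.

```bash
python3 -m inch '[[[0,-0.002,0,0,0,0,0.6],[0,-0.003,0,0,0,0,0.6],[0,-0.004,0,0,0,0,0.6],[0,-0.005,0,0,0,0,0.6],[0,-0.006,0,0,0,0,0.6],[0,-0.007,0,0,0,0,0.6],[0,-0.008,0,0,0,0,0.6],[0,-0.008,0,0,0,0,0.6],[0,-0.008,0,0,0,0,0.6],[0,-0.008,0,0,0,0,0.6]]]'
```

```text
time: 41.35
tool_pos: [597.0, 21.2, 50.6]
tcp_rot: [3.142, -0.0, -0.228]
contact_force: [0.3, 0.3, -1.5]
grip_width: 44.3
```

```bash
python3 -m inch '[[[0,-0.001,0,0,0,0,0.6],[0,-0.002,0,0,0,0,0.6],[0,-0.003,0,0,0,0,0.6],[0,-0.004,0,0,0,0,0.6],[0,-0.005,0,0,0,0,0.6],[0,-0.005,0,0,0,0,0.6],[0,-0.005,0,0,0,0,0.6],[0,-0.005,0,0,0,0,0.6],[0,-0.005,0,0,0,0,0.6],[0,-0.005,0,0,0,0,0.6]]]'
python3 - <<'E'
from h import *
snap('wrist','w11.png');crop('w11.png','w11c.png',200,80,360,260,3.5)
plan()
E
```

```text
time: 42.6
tool_pos: [597.1, 21.9, 50.5]
tcp_rot: [3.141, 0.0, -0.228]
contact_force: [-1.3, -5.3, -1.0]
grip_width: 44.1
now 42.65 [597.1  21.9  50.5] [180.    0.  -13.1] F [-0.4 -5.2 -1.3] w 43.9
```

View pics/w11c.png

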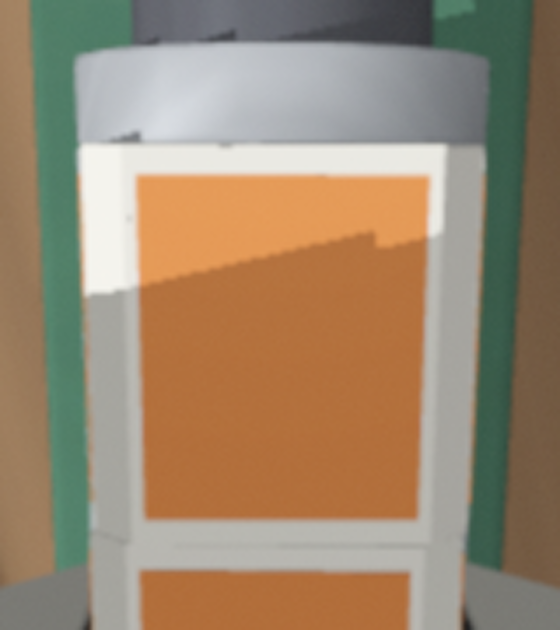

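```bash
python3 -m inch '[[[0,-0.004,0,0,0,0,-0.3],[0,-0.004,0,0,0,0,-0.3],[0,-0.004,-0.15,0,0,0,-0.3],[0,-0.004,-0.35,0,0,0,-0.3],[0,-0.004,-0.6,0,0,0,-0.3],[-0.2,-0.2,-0.75,0,0,0,-0.3],[-0.4,-0.4,-0.8,0,0,0,-0.3],[-0.6,-0.6,-0.8,0,0,0,-0.3],[-0.8,-0.8,-0.8,0,0,0,-0.3],[-0.99,-0.95,-0.8,0,0,0,-0.3]]]'
python3 - <<'E'
from h import *
plan((428,275,215,-7))
E
```

```text
time: 43.9
tool_pos: [445.9, 254.2, 210.9]
tcp_rot: [-3.14, -0.001, -0.227]
contact_force: [-0.6, 1.6, 0.8]
grip_width: 59.8
now 43.9 [445.9 254.2 210.9] [-179.9   -0.   -13. ] F [-0.6  1.6  0.8] w 59.8
[-0.111, -0.081, -0.02, -0.002, -0.001, -0.133]
```

```bash
python3 -m inch '[[[-0.08,-0.1,0,0,0,-0.13,-0.3],[-0.08,-0.1,0,0,0,-0.13,-0.3],[-0.08,-0.1,0,0,0,-0.13,-0.3],[-0.08,-0.1,0,0,0,-0.13,-0.3],[-0.08,-0.1,0,0,0,-0.13,-0.3],[-0.08,-0.1,0,0,0,-0.13,-0.3],[-0.08,-0.1,0,0,0,-0.13,-0.3],[-0.08,-0.1,0,0,0,-0.13,-0.3],[-0.08,-0.1,0,0,0,-0.13,-0.3],[-0.08,-0.1,0,0,0,-0.13,-0.3]]]'
python3 - <<'E'
from h import *
snap('wrist','w12.png');snap('scene','sc7.png')
crop('w12.png','w12c.png',200,60,380,220,4)
plan((425,340,20,-7))
E
```

```text
time: 45.15
tool_pos: [436.1, 275.2, 210.5]
tcp_rot: [-3.142, -0.0, -0.126]
contact_force: [-0.3, 0.7, 0.4]
grip_width: 59.5
now 45.25 [436.1 275.2 210.5] [-180.    -0.    -7.2] F [ 0.4 -0.1  0.4] w 59.7
[-0.096, -0.315, 0.953, -0.0, -0.0, -0.004]
```

View pics/w12.png

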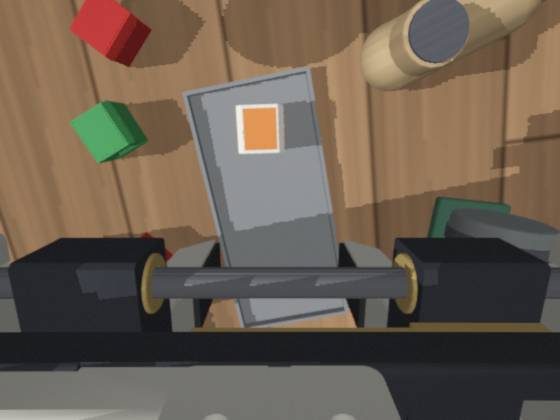

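View pics/w12c.png

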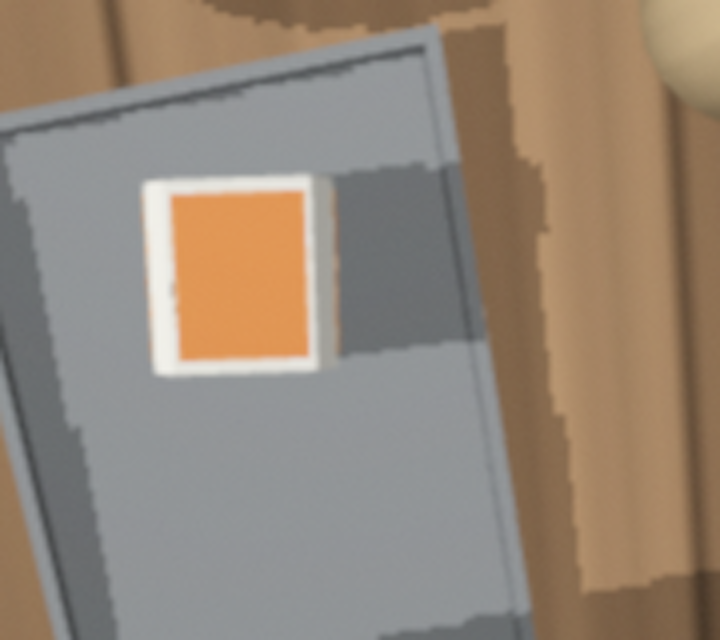

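View pics/sc7.png

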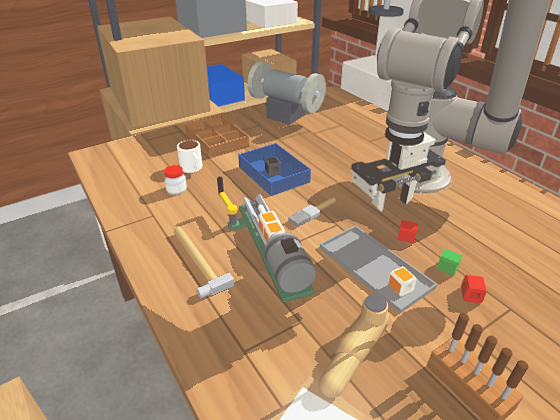

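```bash
python3 - <<'E'
from h import *
w=lambda a,b:onz('wrist',200+a/4,60+b/4,48)
Q=[(172,195),(305,190),(309,356),(180,361)]
P=np.array([w(*q)[:2] for q in Q]); c=P.mean(0);print(P.round(1).tolist(),c)
d=(P[0]+P[1]-P[2]-P[3]); e=P[1]+P[2]-P[0]-P[3]; print('yaw',np.degrees(np.arctan2(d[1],d[0]))-90,np.degrees(np.arctan2(e[1],e[0])))
for q in [(440,30),(365,80),(378,85),(412,35)]: print('last',onz('wrist',*q,94),onz('wrist',*q,60))
print(onz('scene',376,303,94),onz('scene',365,303,90))
plan((*c,24,-9))
E
```

```text
[[413.2, 359.4], [443.7, 356.7], [439.8, 319.3], [409.3, 321.9]] [426.50654319 339.31651581]
yaw -5.862375888945593 -5.067817457075365
last [571.94761986 393.54653312  94.        ] [587.73212976 400.20776403  60.        ]
last [514.41505758 365.73848997  94.        ] [523.09000426 368.96335315  60.        ]
last [524.18530301 360.82968539  94.        ] [534.06760384 363.44794502  60.        ]
last [551.1979658  392.82037142  94.        ] [564.41834555 399.39186719  60.        ]
[571.69423284 396.47007681  94.        ] [587.60939722 381.93316146  90.        ]
now 45.25 [436.1 275.2 210.5] [-180.    -0.    -7.2] F [ 0.4 -0.1  0.4] w 59.7
[-0.088, -0.312, 0.933, -0.0, -0.0, 0.04]
```

```bash
python3 -m inch '[[[-0.088,-0.312,0.15,0,0,-0.04,-0.3],[-0.088,-0.312,0.35,0,0,-0.04,-0.3],[-0.088,-0.312,0.55,0,0,-0.04,-0.3],[-0.088,-0.312,0.75,0,0,-0.04,-0.3],[-0.088,-0.312,0.88,0,0,-0.04,-0.3],[-0.088,-0.312,0.945,0,0,-0.04,-0.3],[-0.088,-0.312,0.945,0,0,-0.04,-0.3],[-0.088,-0.312,0.945,0,0,-0.04,0.3],[-0.088,-0.312,0.945,0,0,-0.04,0.6],[-0.088,-0.312,0.945,0,0,-0.04,0.6]]]'
python3 - <<'E'
from h import *
plan((433,252,160,-7.7),(523,54,160,-13.1))
E
```

```text
time: 46.5
tool_pos: [427.1, 339.6, 22.6]
tcp_rot: [-3.14, -0.002, -0.094]
contact_force: [-1.3, -0.8, 5.5]
grip_width: 43.5
now 46.5 [427.1 339.6  22.6] [-1.799e+02 -1.000e-01 -5.400e+00] F [-1.3 -0.8  5.5] w 43.5
[0.072, 0.433, -0.687, -0.002, -0.002, 0.051]
[0.613, 1.376, -0.687, -0.002, -0.002, 0.171]
```

```bash
python3 -m inch '[[[0,0,-0.1,0,0,0,0.6],[0,0,-0.35,0,0,0,0.6],[0,0,-0.65,0,0,0,0.6],[0.1,0.2,-0.7,0,0,0.1,0.6],[0.2,0.4,-0.7,0,0,0.17,0.6],[0.3,0.6,-0.7,0,0,0.17,0.6],[0.4,0.8,-0.7,0,0,0.17,0.6],[0.45,0.98,-0.7,0,0,0.17,0.6],[0.45,0.98,-0.7,0,0,0.17,0.6],[0.45,0.98,-0.7,0,0,0.17,0.6]]]'
python3 - <<'E'
from h import *
plan((569.3,-97.6,150,-13.1))
E
```

```text
time: 47.75
tool_pos: [497.4, 135.9, 161.5]
tcp_rot: [-3.141, 0.0, -0.228]
contact_force: [0.5, 0.2, -1.3]
grip_width: 43.7
now 47.75 [497.4 135.9 161.5] [-180.     0.   -13.1] F [ 0.5  0.2 -1.3] w 43.7
[0.614, 1.056, 0.057, -0.0, 0.0, 0.0]
```

```bash
python3 -m inch '[[[0.15,0.24,0,0,0,0,0.6],[0.3,0.48,0,0,0,0,0.6],[0.45,0.72,0,0,0,0,0.6],[0.61,0.98,0,0,0,0,0.6],[0.61,1.0,0,0,0,0,0.6],[0.61,1.0,0.1,0,0,0,0.6],[0.61,1.0,0.2,0,0,0,0.6],[0.61,1.0,0.3,0,0,0,0.6],[0.61,1.0,0.3,0,0,0,0.6],[0.61,1.0,0.3,0,0,0,0.6]]]'
python3 - <<'E'
from h import *
plan((569.3,-97.6,57,-13.1),(569.3,-97.6,50.5,-13.1))
E
```

```text
time: 49.0
tool_pos: [571.7, -85.7, 102.3]
tcp_rot: [-3.141, -0.001, -0.226]
contact_force: [0.5, -0.3, -1.0]
grip_width: 43.9
now 49.0 [571.7 -85.7 102.3] [-1.8e+02 -1.0e-01 -1.3e+01] F [ 0.5 -0.3 -1. ] w 43.9
[0.001, 0.061, 0.227, -0.0, -0.001, 0.003]
[0.001, 0.061, 0.259, -0.0, -0.001, 0.003]
```

```bash
python3 -m inch '[[[0,0.06,0,0,0,0,0.6],[0,0.06,0.06,0,0,0,0.6],[0,0.06,0.12,0,0,0,0.6],[0,0.06,0.17,0,0,0,0.6],[0,0.06,0.2,0,0,0,0.6],[0,0.06,0.215,0,0,0,0.6],[0,0.06,0.225,0,0,0,0.6],[0,0.06,0.23,0,0,0,0.6],[0,0.06,0.23,0,0,0,0.6],[0,0.06,0.23,0,0,0,0.6]]]'
python3 - <<'E'
from h import *
snap('scene','sc8.png');crop('sc8.png','sc8c.png',210,170,310,260,6)
plan()
E
```

```text
time: 50.25
tool_pos: [568.9, -98.4, 56.4]
tcp_rot: [3.142, -0.001, -0.228]
contact_force: [-3.1, 0.2, 6.4]
grip_width: 43.6
now 50.3 [568.9 -98.4  56.4] [ 1.8e+02 -1.0e-01 -1.3e+01] F [-2.4  0.9  6.3] w 43.9
```

View pics/sc8c.png

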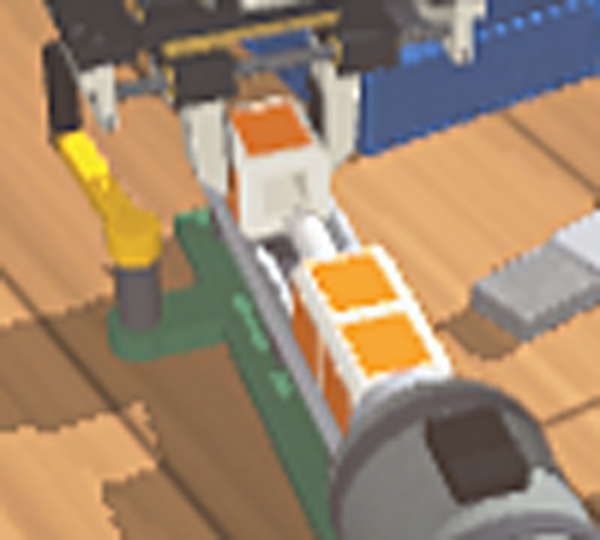

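Seated in the V. Release, drop 6 mm, regrip.

```bash
python3 -m inch '[[[0,0,0,0,0,0,-0.15],[0,0,0,0,0,0,-0.15],[0.003,0,0.015,0,0,0,-0.15],[0.003,0,0.028,0,0,0,-0.15],[0.003,0,0.028,0,0,0,0.3],[0.003,0,0.028,0,0,0,0.6],[0.003,0,0.028,0,0,0,0.6],[0.003,0,0.028,0,0,0,0.6],[0.003,0,0.028,0,0,0,0.6],[0.003,0,0.028,0,0,0,0.6]]]'
python3 - <<'E'
from h import *
p=lambda s:(561.6+.2267*s,-130.7+.974*s)
plan((*p(60),51,-13.1),(*p(105),51,-13.1))
E
```

```text
time: 51.55
tool_pos: [569.0, -98.4, 49.8]
tcp_rot: [-3.142, 0.001, -0.228]
contact_force: [-2.1, -0.1, -1.3]
grip_width: 43.6
now 51.55 [569.  -98.4  49.8] [-180.    0.  -13.] F [-2.1 -0.1 -1.3] w 43.6
[0.001, -0.135, -0.006, -0.0, 0.001, 0.001]
[0.001, -0.36, -0.006, -0.0, 0.001, 0.001]
```

```bash
python3 -m inch '[[[0,-0.03,0,0,0,0,0.6],[0,-0.06,0,0,0,0,0.6],[0,-0.09,0,0,0,0,0.6],[0,-0.12,0,0,0,0,0.6],[0,-0.16,0,0,0,0,0.6],[0,-0.2,0,0,0,0,0.6],[0,-0.24,0,0,0,0,0.6],[0,-0.28,0,0,0,0,0.6],[0,-0.32,0,0,0,0,0.6],[0,-0.33,0,0,0,0,0.6]]]'
python3 - <<'E'
from h import *
p=lambda s:(561.6+.2267*s,-130.7+.974*s)
plan((*p(113),51,-13.1))
snap('wrist','w13.png');crop('w13.png','w13c.png',200,80,360,260,3.5)
E
```

```text
time: 52.8
tool_pos: [584.3, -33.6, 49.9]
tcp_rot: [-3.141, -0.0, -0.227]
contact_force: [-0.5, -0.1, -1.5]
grip_width: 43.9
now 52.8 [584.3 -33.6  49.9] [-180.   -0.  -13.] F [-0.5 -0.1 -1.5] w 43.9
[-0.001, -0.066, -0.005, -0.0, -0.0, 0.002]
```

View pics/w13c.png

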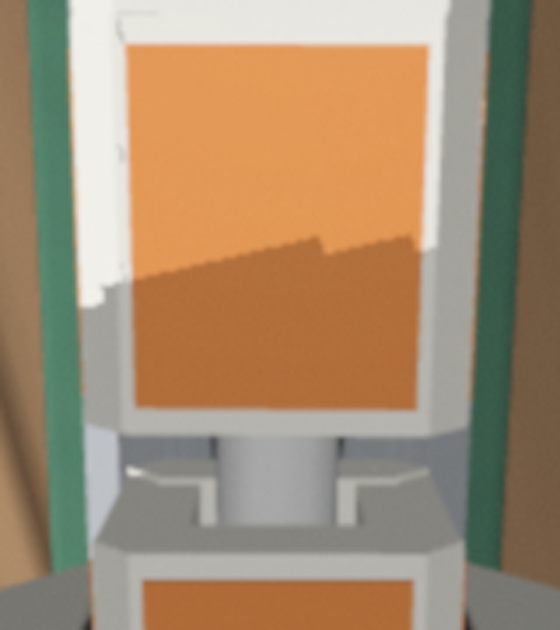

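```bash
python3 -m inch '[[[0,-0.005,0,0,0,0,0.6],[0,-0.01,0,0,0,0,0.6],[0,-0.015,0,0,0,0,0.6],[0,-0.02,0,0,0,0,0.6],[0,-0.025,0,0,0,0,0.6],[0,-0.03,0,0,0,0,0.6],[0,-0.034,0,0,0,0,0.6],[0,-0.038,0,0,0,0,0.6],[0,-0.041,0,0,0,0,0.6],[0,-0.041,0,0,0,0,0.6]]]'
python3 - <<'E'
from h import *
snap('wrist','w14.png');crop('w14.png','w14c.png',200,80,360,260,3.5)
E
```

```text
time: 54.1
tool_pos: [586.0, -26.2, 49.9]
tcp_rot: [-3.142, -0.0, -0.228]
contact_force: [-0.0, 0.1, -0.6]
grip_width: 43.9
```

View pics/w14c.png

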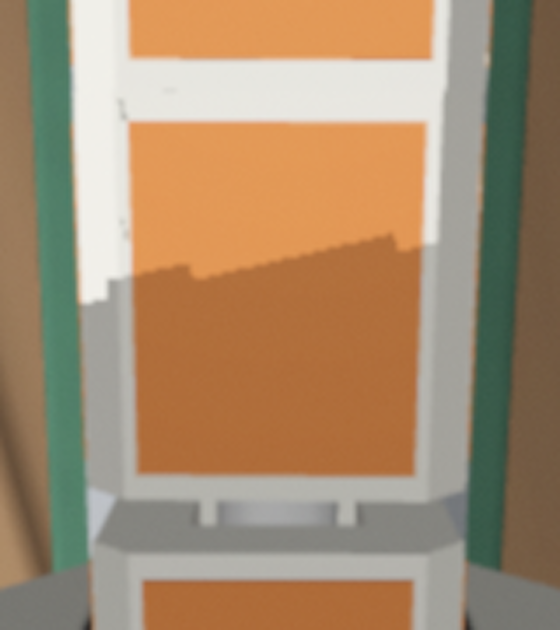

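```bash
python3 -m inch '[[[0,-0.002,0,0,0,0,0.6],[0,-0.004,0,0,0,0,0.6],[0,-0.006,0,0,0,0,0.6],[0,-0.008,0,0,0,0,0.6],[0,-0.01,0,0,0,0,0.6],[0,-0.012,0,0,0,0,0.6],[0,-0.014,0,0,0,0,0.6],[0,-0.015,0,0,0,0,0.6],[0,-0.015,0,0,0,0,0.6],[0,-0.015,0,0,0,0,0.6]]]'
```

```text
time: 55.4
tool_pos: [586.6, -23.4, 49.9]
tcp_rot: [-3.142, -0.0, -0.228]
contact_force: [0.5, -0.2, -1.5]
grip_width: 44.0
```

```bash
python3 -m inch '[[[0,-0.001,0,0,0,0,0.6],[0,-0.002,0,0,0,0,0.6],[0,-0.003,0,0,0,0,0.6],[0,-0.004,0,0,0,0,0.6],[0,-0.005,0,0,0,0,0.6],[0,-0.006,0,0,0,0,0.6],[0,-0.006,0,0,0,0,0.6],[0,-0.006,0,0,0,0,0.6],[0,-0.006,0,0,0,0,0.6],[0,-0.006,0,0,0,0,0.6]]]'
python3 - <<'E'
from h import *
snap('wrist','w15.png');crop('w15.png','w15c.png',200,80,360,260,3.5)
E
```

```text
time: 56.65
tool_pos: [586.9, -22.2, 50.0]
tcp_rot: [-3.142, -0.0, -0.228]
contact_force: [0.1, -0.3, -1.6]
grip_width: 44.0
```

View pics/w15c.png

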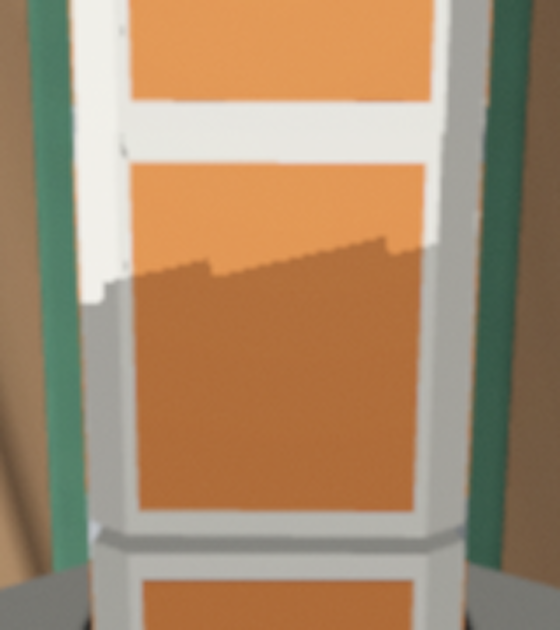

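```bash
python3 -m inch '[[[0,-0.001,0,0,0,0,0.6],[0,-0.002,0,0,0,0,0.6],[0,-0.003,0,0,0,0,0.6],[0,-0.004,0,0,0,0,0.6],[0,-0.005,0,0,0,0,0.6],[0,-0.006,0,0,0,0,0.6],[0,-0.007,0,0,0,0,0.6],[0,-0.007,0,0,0,0,0.6],[0,-0.007,0,0,0,0,0.6],[0,-0.007,0,0,0,0,0.6]]]'
```

```text
time: 57.95
tool_pos: [587.2, -20.8, 50.0]
tcp_rot: [3.142, -0.0, -0.228]
contact_force: [0.2, 0.7, -0.9]
grip_width: 43.7
```

```bash
python3 -m inch '[[[0,-0.001,0,0,0,0,0.6],[0,-0.001,0,0,0,0,0.6],[0,-0.002,0,0,0,0,0.6],[0,-0.002,0,0,0,0,0.6],[0,-0.003,0,0,0,0,0.6],[0,-0.003,0,0,0,0,0.6],[0,-0.003,0,0,0,0,0.6],[0,-0.003,0,0,0,0,0.6],[0,-0.003,0,0,0,0,0.6],[0,-0.003,0,0,0,0,0.6]]]'
```

```text
time: 59.2
tool_pos: [587.4, -20.2, 49.9]
tcp_rot: [-3.142, -0.0, -0.228]
contact_force: [-0.6, 0.0, -1.4]
grip_width: 44.1
```

```bash
python3 -m inch '[[[0,-0.001,0,0,0,0,0.6],[0,-0.001,0,0,0,0,0.6],[0,-0.002,0,0,0,0,0.6],[0,-0.002,0,0,0,0,0.6],[0,-0.003,0,0,0,0,0.6],[0,-0.004,0,0,0,0,0.6],[0,-0.004,0,0,0,0,0.6],[0,-0.004,0,0,0,0,0.6],[0,-0.004,0,0,0,0,0.6],[0,-0.004,0,0,0,0,0.6]]]'
python3 - <<'E'
from h import *
snap('wrist','w16.png');crop('w16.png','w16c.png',200,80,360,260,3.5)
E
```

```text
time: 60.45
tool_pos: [587.4, -20.1, 49.9]
tcp_rot: [3.141, 0.0, -0.228]
contact_force: [-0.8, -5.4, -0.3]
grip_width: 43.8
```

View pics/w16c.png

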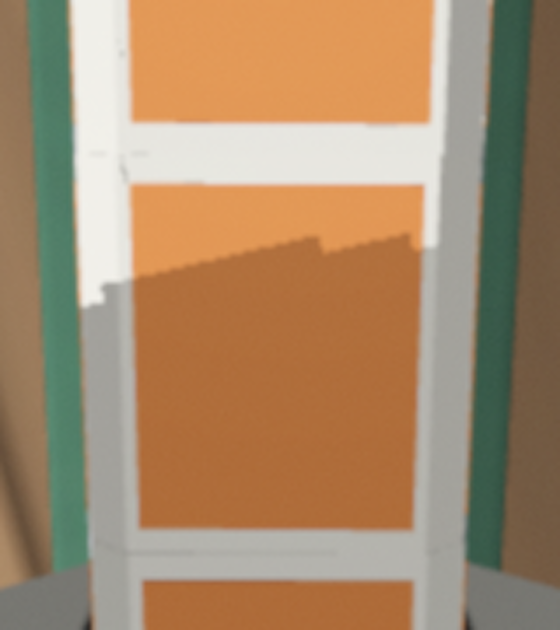

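```bash
python3 -m inch '[[[0,-0.001,0,0,0,0,0.6],[0,-0.002,0,0,0,0,0.6],[0,-0.002,0,0,0,0,0.6],[0,-0.002,0,0,0,0,0.6],[0,-0.001,0,0,0,0,-0.3],[0,-0.001,0,0,0,0,-0.3],[0,-0.001,0,0,0,0,-0.3],[0,-0.001,-0.15,0,0,0,-0.3],[0,-0.001,-0.35,0,0,0,-0.3],[0,-0.001,-0.55,0,0,0,-0.3]]]'
python3 - <<'E'
from h import *
plan((640,-172,166,0),)
E
```

```text
time: 61.75
tool_pos: [587.5, -18.9, 161.1]
tcp_rot: [-3.141, 0.0, -0.227]
contact_force: [0.5, 0.1, 0.0]
grip_width: 59.6
now 61.75 [587.5 -18.9 161.1] [-180.    0.  -13.] F [0.5 0.1 0. ] w 59.6
[0.429, 0.686, -0.025, -0.0, 0.0, -0.29]
```

```bash
python3 -m inch '[[[0.1,0.17,-0.03,0,0,-0.1,0.13],[0.2,0.34,-0.03,0,0,-0.2,0.13],[0.3,0.51,-0.03,0,0,-0.29,0.13],[0.43,0.69,-0.03,0,0,-0.29,0.13],[0.43,0.69,-0.03,0,0,-0.29,0.13],[0.43,0.69,-0.03,0,0,-0.29,0.13],[0.43,0.69,-0.03,0,0,-0.29,0.13],[0.43,0.69,-0.03,0,0,-0.29,0.13],[0.43,0.69,-0.03,0,0,-0.29,0.13],[0.43,0.69,-0.03,0,0,-0.29,0.13]]]'
python3 - <<'E'
from h import *
snap('wrist','w17.png');snap('scene','sc9.png');crop('sc9.png','sc9c.png',210,170,330,280,5);crop('w17.png','w17c.png',130,0,350,250,2.4)
plan()
E
```

```text
time: 63.0
tool_pos: [640.2, -172.9, 166.1]
tcp_rot: [3.142, -0.0, 0.0]
contact_force: [-0.7, 0.2, -0.3]
grip_width: 39.5
now 63.1 [ 640.2 -173.   166. ] [180.  -0.   0.] F [ 0.4 -0.7  0.2] w 40.1
```

View pics/w17c.png

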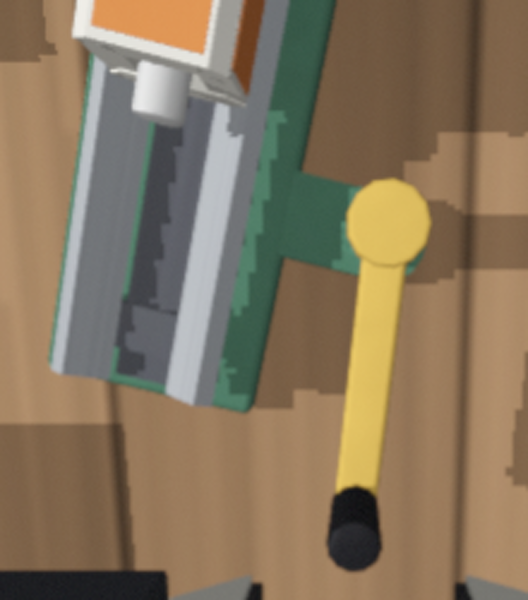

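View pics/sc9c.png

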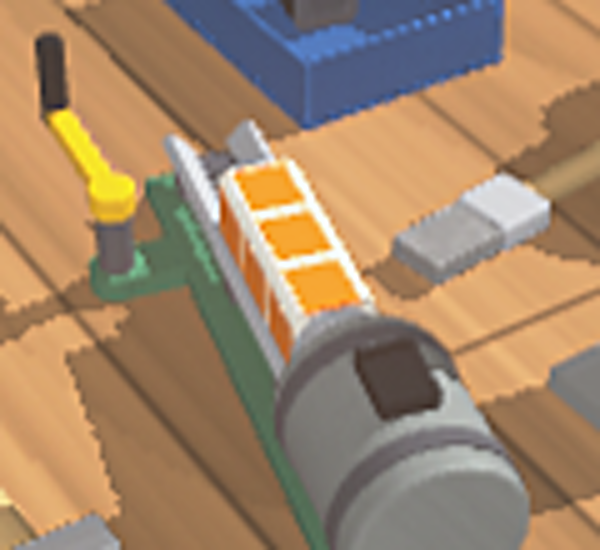

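```bash
python3 - <<'E'
from h import *
p=onz('wrist',130+354/2.4,543/2.4,112); H=np.array([648.9,-84.4]); d=p[:2]-H
print(p,np.hypot(*d),np.degrees(np.arctan2(d[1],d[0]))%360-166.9, onz('wrist',130+388/2.4,222/2.4,67))
th=np.degrees(np.arctan2(d[1],d[0]))%360-166.9
plan((*(H+d/np.hypot(*d)*90),77,-103.1+th))
E
```

```text
[ 638.97474919 -172.41109708  112.        ] 88.56897771374236 96.66578332069437 [649.20131289 -84.05422681  67.        ]
now 63.1 [ 640.2 -173.   166. ] [180.  -0.   0.] F [ 0.4 -0.7  0.2] w 40.1
[-0.007, 0.004, 0.445, 0.0, -0.0, 0.143]
```

```bash
python3 -m inch '[[[-0.005,0.004,0,0,0,0.14,0.13],[-0.005,0.004,0.05,0,0,0.14,0.13],[-0.005,0.004,0.15,0,0,0.14,0.13],[-0.005,0.004,0.25,0,0,0.14,0.13],[-0.005,0.004,0.35,0,0,0.14,0.13],[-0.005,0.004,0.42,0,0,0.14,0.13],[-0.005,0.004,0.445,0,0,0.14,0.13],[-0.005,0.004,0.445,0,0,0.14,0.13],[-0.005,0.004,0.445,0,0,0.14,0.13],[-0.005,0.004,0.445,0,0,0.14,0.13]]]'
python3 - <<'E'
from h import *
H=np.array([648.9,-84.4])
T=[]
for th in (91,85.5,80,74.5,69,63.5,58,53):
    a=np.radians(166.9+th); T.append((*(H+90*np.array([np.cos(a),np.sin(a)])),77,-103.1+th))
plan(*T)
E
```

```text
time: 64.35
tool_pos: [639.6, -174.0, 77.7]
tcp_rot: [3.141, -0.001, -0.11]
contact_force: [-0.4, 0.1, -0.3]
grip_width: 40.0
now 64.35 [ 639.6 -174.    77.7] [ 1.8e+02 -1.0e-01 -6.3e+00] F [-0.4  0.1 -0.3] w 40.0
[-0.048, -0.003, 0.003, 0.0, -0.002, 0.129]
[-0.091, -0.009, 0.003, 0.0, -0.002, 0.251]
[-0.133, -0.02, 0.003, 0.0, -0.002, 0.374]
[-0.174, -0.034, 0.003, 0.0, -0.002, 0.496]
[-0.213, -0.053, 0.003, 0.0, -0.002, 0.618]
[-0.25, -0.075, 0.003, -0.0, -0.002, 0.74]
[-0.285, -0.1, 0.003, -0.0, -0.002, 0.862]
[-0.314, -0.126, 0.003, -0.0, -0.002, 0.974]
```

```bash
python3 -m inch '[[[-0.048,-0.003,0.003,0,0,0.13,0.13],[-0.091,-0.009,0.003,0,0,0.25,0.13],[-0.133,-0.02,0.003,0,0,0.37,0.13],[-0.174,-0.034,0.003,0,0,0.5,0.13],[-0.213,-0.053,0.003,0,0,0.62,0.13],[-0.25,-0.075,0.003,0,0,0.74,0.13],[-0.285,-0.1,0.003,0,0,0.86,0.13],[-0.314,-0.126,0.003,0,0,0.97,0.13],[-0.314,-0.126,0.003,0,0,0.97,0.13],[-0.314,-0.126,0.003,0,0,0.97,0.13]]]'
python3 - <<'E'
from h import *
H=np.array([648.9,-84.4])
T=[]
for th in (47.5,42,36.5,31,25.5,20,14.5,9):
    a=np.radians(166.9+th); T.append((*(H+90*np.array([np.cos(a),np.sin(a)])),77,-103.1+th))
plan(*T)
snap('side','s9.png');crop('s9.png','s9c.png',230,150,350,270,5)
E
```

```text
time: 65.6
tool_pos: [579.9, -142.1, 76.7]
tcp_rot: [-3.141, -0.001, -0.87]
contact_force: [0.3, -0.4, -0.7]
grip_width: 39.9
now 65.6 [ 579.9 -142.1   76.7] [-180.    -0.   -49.9] F [ 0.3 -0.4 -0.7] w 39.9
[-0.043, -0.002, -0.002, -0.001, -0.001, 0.128]
[-0.086, -0.009, -0.002, -0.001, -0.001, 0.25]
[-0.128, -0.019, -0.002, -0.001, -0.001, 0.372]
[-0.169, -0.033, -0.002, -0.001, -0.001, 0.494]
[-0.208, -0.052, -0.002, -0.001, -0.001, 0.617]
[-0.245, -0.074, -0.002, -0.001, -0.001, 0.739]
[-0.28, -0.099, -0.002, -0.001, -0.001, 0.861]
[-0.312, -0.128, -0.002, -0.001, -0.001, 0.983]
```

View pics/s9c.png

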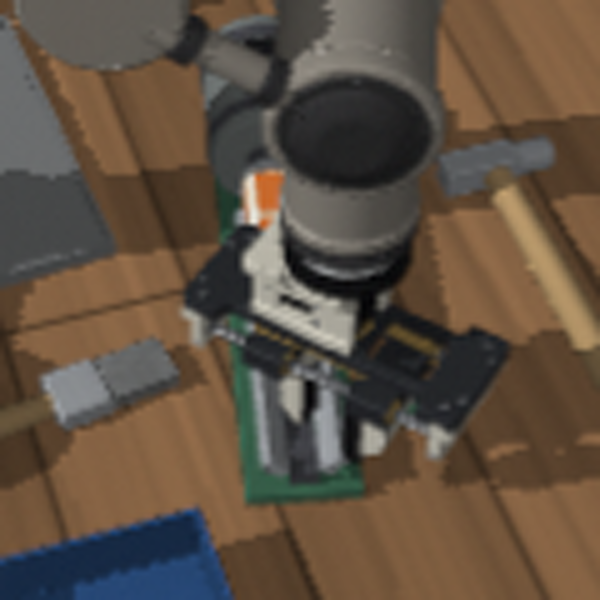

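```bash
python3 -m inch '[[[0,0,-0.04,0,0,0,0.13],[0,0,-0.075,0,0,0,0.13],[-0.043,-0.002,-0.075,0,0,0.13,0.13],[-0.086,-0.009,-0.075,0,0,0.25,0.13],[-0.128,-0.019,-0.075,0,0,0.37,0.13],[-0.169,-0.033,-0.075,0,0,0.49,0.13],[-0.208,-0.052,-0.075,0,0,0.62,0.13],[-0.245,-0.074,-0.075,0,0,0.74,0.13],[-0.28,-0.099,-0.075,0,0,0.86,0.13],[-0.28,-0.099,-0.075,0,0,0.86,0.13]]]'
python3 - <<'E'
from h import *
H=np.array([648.9,-84.4])
T=[]
for th in (10,5,0,-4,-6.5):
    a=np.radians(166.9+th); T.append((*(H+90*np.array([np.cos(a),np.sin(a)])),92,-103.1+th))
plan(*T)
snap('side','s10.png');crop('s10.png','s10c.png',230,150,350,270,5)
E
```

```text
time: 66.9
tool_pos: [558.9, -86.1, 92.0]
tcp_rot: [-3.141, -0.0, -1.545]
contact_force: [-0.3, -0.1, -0.1]
grip_width: 39.8
now 66.9 [558.9 -86.1  92. ] [-179.9   -0.   -88.6] F [-0.3 -0.1 -0.1] w 39.8
[-0.033, -0.001, -0.0, -0.001, -0.0, 0.101]
[-0.072, -0.006, -0.0, -0.001, -0.0, 0.212]
[-0.11, -0.014, -0.0, -0.001, -0.0, 0.323]
[-0.14, -0.023, -0.0, -0.001, -0.0, 0.412]
[-0.159, -0.03, -0.0, -0.001, -0.0, 0.468]
```

View pics/s10c.png

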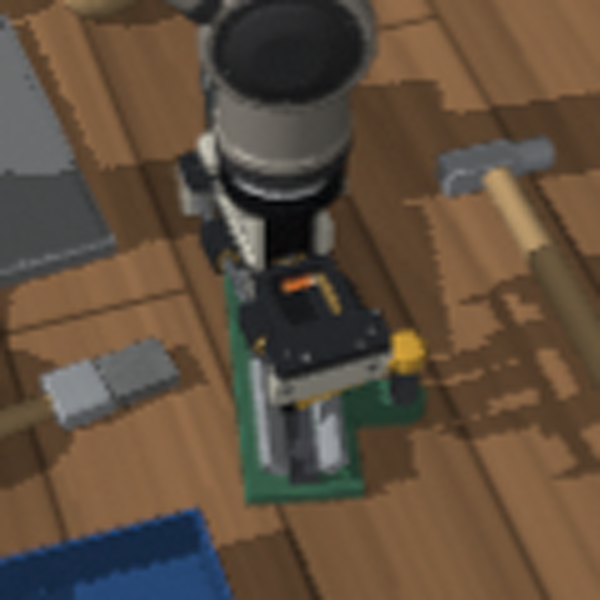

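```bash
python3 -m inch '[[[-0.033,-0.001,0,0,0,0.1,0.13],[-0.072,-0.006,0,0,0,0.21,0.13],[-0.11,-0.014,0,0,0,0.32,0.13],[-0.125,-0.018,0,0,0,0.37,0.13],[-0.135,-0.022,0,0,0,0.4,0.13],[-0.145,-0.025,0,0,0,0.42,0.13],[-0.15,-0.027,0,0,0,0.44,0.13],[-0.155,-0.029,0,0,0,0.46,0.13],[-0.155,-0.029,0,0,0,0.46,0.13],[-0.155,-0.029,0,0,0,0.46,0.13]]]'
python3 - <<'E'
from h import *
plan()
E
```

```text
time: 68.2
tool_pos: [563.8, -55.2, 91.3]
tcp_rot: [-3.141, 0.0, -1.908]
contact_force: [0.3, -0.4, 0.3]
grip_width: 40.0
now 68.2 [563.8 -55.2  91.3] [-180.     0.  -109.3] F [ 0.3 -0.4  0.3] w 40.0
```

```bash
python3 -m inch '[[[0.03,0,0,0,0,0,0.13],[0.03,0,0,0,0,0,0.13],[0.03,0,-0.1,0,0,0,0.13],[0.03,0,-0.25,0,0,0,0.13],[0.03,0,-0.5,0,0,0,0.13],[0.03,0,-0.54,0,0,0,0.13],[0.03,0,-0.54,0,0,0,0.13],[0.03,0,-0.54,0,0,0,0.13],[0.03,0,-0.54,0,0,0,0.13],[0.03,0,-0.54,0,0,0,0.13]]]'
python3 - <<'E'
from h import *
snap('wrist','w18.png');plan()
crop('w18.png','w18c.png',60,70,380,240,2.5)
E
```

```text
time: 69.45
tool_pos: [561.4, -60.8, 198.5]
tcp_rot: [3.14, -0.0, -1.909]
contact_force: [0.0, 0.1, 0.6]
grip_width: 39.8
now 69.5 [561.6 -60.8 198.7] [ 179.9   -0.  -109.3] F [-0.2  0.2  0. ] w 40.1
```

View pics/w18.png

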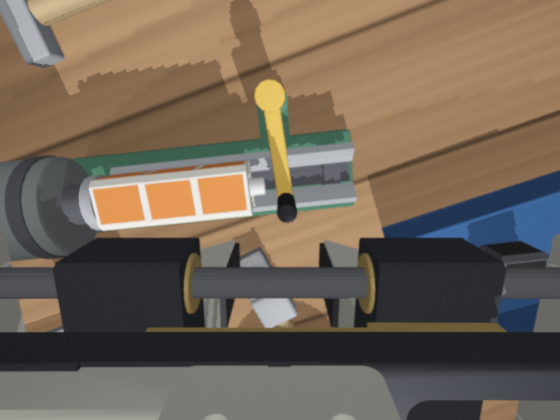

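View pics/w18c.png

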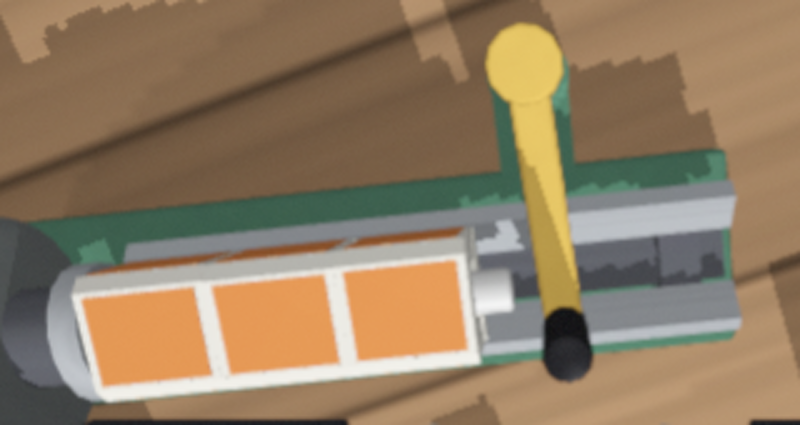

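```bash
python3 - <<'E'
from h import *
w=lambda a,b,z:onz('wrist',60+a/2.5,70+b/2.5,z)
p=w(568,360,112);h=w(524,63,67);print(p,h)
for H in (h[:2],np.array([648.9,-84.4])):
    d=p[:2]-H;print(np.hypot(*d),np.degrees(np.arctan2(d[1],d[0]))%360-166.9)
for q in [(82,300),(462,260),(468,350),(101,386)]: 
    x=w(*q,82);print(x, 224-(x[0]*.2267+x[1]*.974), x[0]*.974-x[1]*.2267-576.6)
plan()
H=np.array([648.9,-84.4])
for th in (-4,-10):
    a=np.radians(166.9+th); plan((*(H+90*np.array([np.cos(a),np.sin(a)])),92,-109.3))
E
```

```text
[560.27667443 -67.86574614 112.        ] [649.28407408 -84.3078528   67.        ]
90.5133142880037 2.633883848642654
90.15251181050614 2.531953723218521
[626.08462335  80.75381375  82.        ] 3.4124012930409435 14.899533563125829
[596.57644565 -43.98051006  82.        ] 131.59313656593207 14.43583969687245
[567.14111722 -34.97807387  82.        ] 129.49775268024996 -16.27502248074461
[596.98210084  88.47124773  82.        ] 2.4931624532954118 -15.195865640256216
now 69.5 [561.6 -60.8 198.7] [ 179.9   -0.  -109.3] F [-0.2  0.2  0. ] w 40.1
now 69.5 [561.6 -60.8 198.7] [ 179.9   -0.  -109.3] F [-0.2  0.2  0. ] w 40.1
[-0.016, -0.002, 0.534, 0.001, -0.0, -0.001]
now 69.5 [561.6 -60.8 198.7] [ 179.9   -0.  -109.3] F [-0.2  0.2  0. ] w 40.1
[-0.063, -0.003, 0.534, 0.001, -0.0, -0.001]
```

```bash
python3 -m inch '[[[0,0,0.2,0,0,0,0.13],[0,0,0.4,0,0,0,0.13],[0,0,0.53,0,0,0,0.13],[0,0,0.53,0,0,0,0.13],[-0.02,0,0.53,0,0,0,0.13],[-0.035,0,0.53,0,0,0,0.13],[-0.045,0,0.53,0,0,0,0.13],[-0.052,0,0.53,0,0,0,0.13],[-0.056,0,0.53,0,0,0,0.13],[-0.056,0,0.53,0,0,0,0.13]]]'
```

```text
time: 70.75
tool_pos: [565.6, -50.9, 93.7]
tcp_rot: [-3.141, -0.001, -1.909]
contact_force: [-1.5, -3.2, 3.8]
grip_width: 39.7
```

```bash
python3 -m inch '[[[0.03,0,0,0,0,0,0.13],[0.04,0,0,0,0,0,0.13],[0.04,0,-0.1,0,0,0,0.13],[0.04,0,-0.25,0,0,0,0.13],[0.04,0,-0.5,0,0,0,0.13],[0.04,0,-0.54,0,0,0,0.13],[0.04,0,-0.54,0,0,0,0.13],[0.04,0,-0.54,0,0,0,0.13],[0.04,0,-0.54,0,0,0,0.13],[0.04,0,-0.54,0,0,0,0.13]]]'
python3 - <<'E'
from h import *
snap('wrist','w19.png');plan()
crop('w19.png','w19c.png',60,70,380,240,2.5)
E
```

```text
time: 72.0
tool_pos: [562.5, -57.8, 200.5]
tcp_rot: [3.14, -0.0, -1.909]
contact_force: [0.0, 0.2, 0.1]
grip_width: 40.0
now 72.05 [562.6 -57.8 200.7] [ 179.9   -0.  -109.3] F [0.6 0.4 0.1] w 39.9
```

View pics/w19c.png

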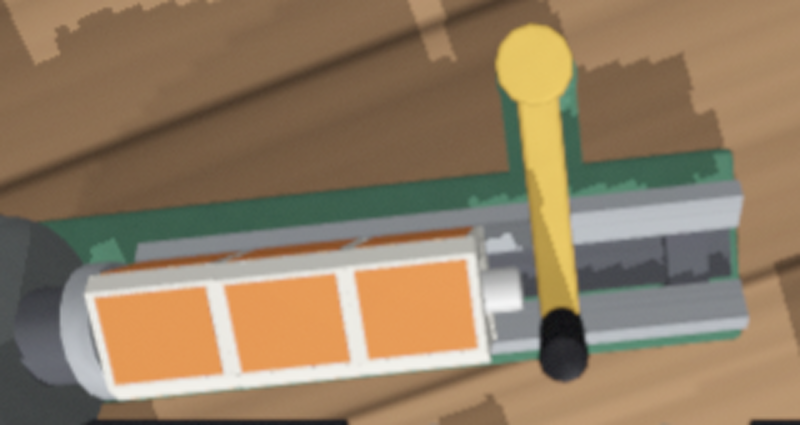

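```bash
python3 - <<'E'
from h import *
w=lambda a,b,z:onz('wrist',60+a/2.5,70+b/2.5,z)
p=w(563,359,112);h=w(534,63,67);print(p,h)
for H in (h[:2],np.array([648.9,-84.4])):
    d=p[:2]-H;print(np.hypot(*d),np.degrees(np.arctan2(d[1],d[0]))%360-166.9)
for q in [(92,297),(474,260),(480,350),(113,386)]: 
    x=w(*q,82);print( 224-(x[0]*.2267+x[1]*.974), x[0]*.974-x[1]*.2267-576.6)
E
```

```text
[561.62890106 -63.37855593 112.        ] [649.41780711 -84.42891619  67.        ]
90.27740411163748 -0.3840217182496417
89.76717563643794 -0.44313847126767314
2.663266002096634 15.631948256322062
132.1620578428188 14.091025660283663
130.16228576871134 -16.8542820317615
2.263788497076007 -15.773530154174978
```

```bash
python3 -m inch '[[[0,0,-0.2,0,0,0,0.13],[-0.0,-0.0,-0.4,0,0,0,0.13],[0,0.2,-0.4,0,0,0,0.13],[0,0.4,-0.4,0,0,0,0.13],[0,0.6,-0.4,0,0,0,0.13],[0,0.7,-0.4,0,0,0,0.13],[0,0.7,-0.4,0,0,0,0.13],[0,0.7,-0.4,0,0,0,0.13],[0,0.7,-0.4,0,0,0,0.13],[0,0.7,-0.4,0,0,0,0.13]]]'
python3 - <<'E'
from h import *
snap('scene','scF.png');snap('side','sF.png');plan()
crop('scF.png','scFc.png',210,130,330,260,4.6);crop('sF.png','sFc.png',220,170,330,340,3.5)
E
```

```text
time: 73.3
tool_pos: [431.1, -11.7, 281.0]
tcp_rot: [3.141, -0.0, -1.909]
contact_force: [-0.5, 0.0, -0.2]
grip_width: 39.9
now 73.4 [431.  -11.6 281.1] [ 180.    -0.  -109.4] F [-0.9 -0.4 -0.1] w 40.0
```

View pics/scFc.png

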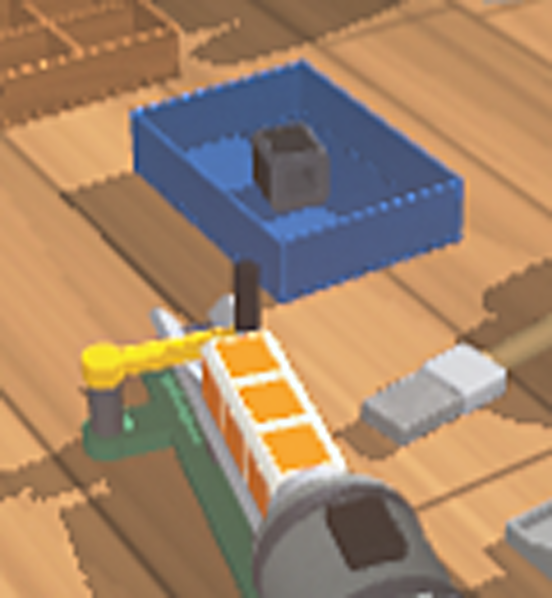

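View pics/scF.png

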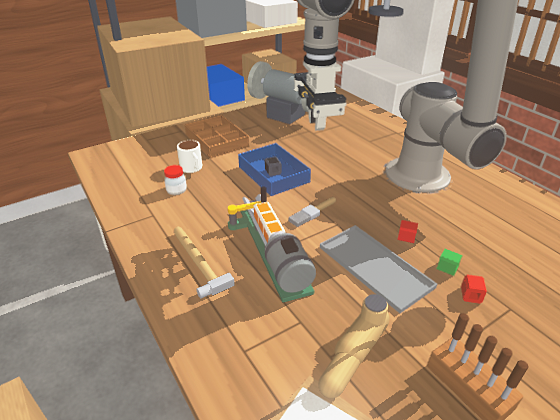

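View pics/sFc.png

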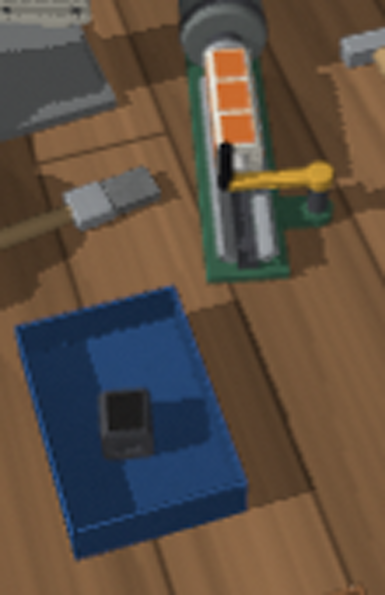

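All the checks agree: the row is packed, the keeper is shut, the worn sleeve is in the bin and the robot is clear. Handing in.

```bash
python3 -c "
from plant import bot
print(bot.close_job())"
```

```text
the job is handed in; nothing more can be done
None
```

The sleeves on the spindle are changed and the job was handed in at about 73 s. I swung the keeper open to about 1.69 rad and put the worn sleeve in the blue bin; only one was on the arbor. Then I laid all three fresh sleeves in the groove one at a time and pushed each home. The wrist force read about 5 N as each one touched. I then swung the keeper shut.

- **Row of sleeves:** in the last pictures the row has no visible gaps. It measured about 130 mm from the shoulder across the printed faces, which fits three 44 mm sleeves, and was within about 1.5 mm of the axis.
- **Keeper:** the first closing stopped about 0.045 rad short, so I pushed it again. It now measures within about 0.01 rad of where it started.
- **Everything else:** the worn sleeve lies in the bin. The jar, brush, hammer, last, mug and look-alikes look where they were. The robot is clear of everything.

No check failed or disagreed at the end. The handing-in call gives no verdict.

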